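# Wear-check centrifuge tube adapters with a plug gauge, box the good ones

## Task

The centrifuge's white tube adapters in the rack are due for their wear check: working from the rest nearest you to the farthest, put the plug gauge's long go end fully home in each bore and then try its short no-go end squarely in the same bore, from either side and without forcing it. Lay the gauge back flat on its cork-topped board, lower each adapter that refused the no-go end gently into the deep grey box, lying down on the foam, and lay those that let it in down in the shallow steel tray beside the rack. Do not disturb the other things on the desk.

Things in the scene. Friction and masses are not known exactly. Their poses are not given: they have to be found in the camera images.
- gauge: double-ended steel plug gauge, 250 g. Origin at the centre of its dark square handle (40 x 40 mm in section, 46 mm long, gripped across two opposite flats); y points along its axis to the long go end. It lies level on a flat of the handle, at any yaw, its axis 20 mm over the board. The handle is wider than any bore: its shoulder meets the adapter's end face when a plug is fully home.
- go_tip (a point): centre of the go end's tip, 53 mm from the gauge's origin along +y. The go end is a plug 30 mm in diameter, 30 mm long, with a chamfered tip; fully home in an adapter, its tip is at the adapter's centre
- nogo_tip (a point): centre of the no-go end's tip, 37 mm from the gauge's origin along -y. The no-go end is a plug 34.5 mm in diameter, 14 mm long
- rack: fixed aluminium rack, 274 (x) x 88 (y) mm, origin under its centre, x away from the robot. Three V rests 86 mm apart along x hold the adapters lying, bores along y, 54 mm above the worktop, between two end plates 54 mm high, 5 mm thick, inner faces 62 mm apart. Notches 44 mm wide, down to 31 mm height, let a gauge enter each bore from either side. Adapters lift straight up.
- slot_near (a point): bore centre of an adapter lying in the rest nearest the robot (86 mm from the rack's centre along -x, 54 mm up)
- slot_middle (a point): the same for the middle rest
- slot_far (a point): the same for the rest farthest from the robot (86 mm along +x)
- adapter_a: white plastic tube adapter: open barrel-shaped sleeve 60 mm long, 54 mm outside diameter, 130 g, a straight bore right through; origin at its centre, y along the bore (both ends alike). In the near or far rest. Its bore is good (32 mm: takes the go end, refuses the no-go end) or worn (37 mm: takes both); only the gauge tells. Absent if its pose is None at the start.
- adapter_b: white plastic tube adapter: open barrel-shaped sleeve 60 mm long, 54 mm outside diameter, 130 g, a straight bore right through; origin at its centre, y along the bore (both ends alike). In the other of these two. Its bore is good (32 mm: takes the go end, refuses the no-go end) or worn (37 mm: takes both); only the gauge tells. Absent if its pose is None at the start.
- adapter_c: white plastic tube adapter: open barrel-shaped sleeve 60 mm long, 54 mm outside diameter, 130 g, a straight bore right through; origin at its centre, y along the bore (both ends alike). In the middle rest, if present. Its bore is good (32 mm: takes the go end, refuses the no-go end) or worn (37 mm: takes both); only the gauge tells. Absent if its pose is None at the start.
- adapter_d: white plastic tube adapter: open barrel-shaped sleeve 60 mm long, 54 mm outside diameter, 130 g, a straight bore right through; origin at its centre, y along the bore (both ends alike). In the middle rest, if present. Its bore is good (32 mm: takes the go end, refuses the no-go end) or worn (37 mm: takes both); only the gauge tells. Absent if its pose is None at the start.
- board: fixed low wooden board with a cork top, 126 (x) x 110 (y) mm, 12 mm high, the gauge's place; origin at the centre of its underside on the worktop
- store_box: loose deep open box of grey plastic with a foam floor, 210 (x) x 96 (y) mm outside, walls 4 mm thick, 75 mm high, 0.9 kg; origin at the centre of its underside, the foam's top 8 mm above it. Holds two adapters lying with their bores along its y, about 100 mm apart along its x, centres 35 mm above the origin, below the rim.
- reject_tray: fixed shallow steel tray for worn adapters, beside the rack: 200 (x) x 76 (y) mm outside, rim 12 mm high, floor 3 mm thick; origin at the centre of its underside. Holds two adapters lying with their bores along its y, about 90 mm apart along its x, centres 30 mm above the origin
- mouse_1: bystander: black computer mouse, 104 x 60 x 36 mm, origin under its centre
- cassette_5: bystander: small yellow plastic cassette, 28 x 42 x 6 mm, not always there
- counter_1: bystander: white tally counter, 60 x 54 x 18 mm, origin under its centre
- marker_1: bystander: marker pen lying down, 140 mm long, 12 mm thick, origin under its centre

How it is judged:
By the outcome, as a careful person would: the job done as asked, in the order asked, and still so for the second after the job is handed in, with the robot touching nothing.
Of adapter_c, adapter_d, cassette_5 only 1 to 1 are there at a start; the rules pass over those that are not, and their reading is None.
At some moment in a run one of gauge, store_box may be knocked a few centimetres aside while the robot is not near it.
It also fails if it takes over 208 s, if anything falls off the work surface, if the arm or the gripper's body presses on something with over 40 N, if the wrist force passes 120 N, or if a joint passes its speed limit or range.

## Robot

A 7-joint arm with a two-finger parallel gripper is mounted at the origin on a cart in front of the work surface, level with it; the furniture and walls round the work are solid. World frame = base frame: x ahead of the robot, y to its left, z up, the work surface at z = 0. Lengths are in m, angles in rad, forces in N, time in s.
With the tool pointing down it reaches from about 0.4 to 0.9 m from the base axis. Payload 5.5 kg.
Tool frame: the origin (TCP) lies at the very end of the fingers, on their centre line; the grasp point (between the pads) lies robot.grasp_offset behind it (robot.grasp_offset is the distance from the TCP to the grasp point, in m); z points along the fingers, y is the line along which they close (so a half turn about z gives the same grasp; the last joint's range is limited). The gripper opens to 85 mm and grips with 20 to 120 N. Pads are 22 mm wide; open, the fingers measure 114 mm over their backs; the gripper's body (76 mm by 85 mm) begins 54 mm behind the grasp point. The pads swing forward as they close: fully open they stand 13 mm farther back than shut.
Start: joints at [-0.931, 0.501, -0.427, 1.55, 0.221, 1.138, -0.21], TCP at [0.239, 0.604, 0.231] pointing down, gripper open.
Joint ranges: [-2.88, 2.88], [-0.31, 2.03], [-1.54, 1.56], [0.2, 2.42], [-1.41, 4.55], [0.19, 2.02], [-2.57, 2.57]. Speed limits (rad/s): [2.57, 2.57, 3.14, 3.14, 3.14, 3.14, 3.14].

## Interface

Orientations are given as a 3x3 rotation matrix whose columns are the frame's x, y, z axes.
In Python, from rig import sensors, camera, camera_info, close_job, robot gives the robot as it stands. The module is installed in compiled form; this text tells all that it offers.
- The arm moves only by the shell command python3 -m inch 'ROWS'. ROWS is a JSON object of lists of equal length, an entry for each row: "turn": the turn, a rotation vector about the tool's x, y, z in degrees, a list of three; "translation": the shift along the tool's x, y, z in m, a list of three; "jaw": the finger opening in m, from 0 to 0.0854. A call has 1 to 12 rows; each row is the pose to reach, as a shift and turn from the pose commanded when the call began, along the tool's axes at that moment; what a row does not reach only later rows make up. A row lasts 1/8 s, in which the tool goes at most 62.5 mm and 10.7 degrees, less where a joint would pass 70% of its speed; a pose out of reach is approached as far as the arm can. A call with a gripper value outside its range is refused whole. The fingers move at their own pace and stop on an object; the grip force is fixed at half the most. Time passes only in rows, so rows that repeat a pose let the fingers close. It gives the time, the measured TCP pose, the force, the opening and the grip force at its end, in the units of the state.
- sensors.read_state(): the state, without advancing time (a new reading comes with each control period).
- camera(name): name is "scene" or "top" or "wrist"; returns the picture (420x560x3 uint8, blue, green, red); there is no depth.
- camera_info(name): a dict with "K" (3x3 intrinsics, pixels), "D" ([k1, k2, p1, p2, k3] as OpenCV has them; the pictures are not rectified), "T" (4x4, takes a point from camera to world coordinates); the wrist camera has in their place "T_tool_cam" (4x4, takes a point from camera to tool coordinates, whose origin is the TCP and whose axes are the flange's). Camera axes: x right, y up, looking along -z (the intrinsics and any distortion apply to the point x, -y, -z); pixel columns grow to the right and rows downward; lengths in m; the calibration is good to about 2 mm. A picture is of the moment at which its call begins: read the wrist's pose just before it. camera_info takes no time and is no camera call.
- close_job(): hands the job in; it is judged then, once.
The state is a dict: "t": time; "joint_positions": joint angles; "qvel": joint speeds; "effort": joint torques, N m; "tool_pos": TCP position; "eef_rot": TCP orientation; "wrist_force": force on the tool from outside, world axes, zero at the start; "torque": the same for the moment, N m; "grip_width": finger opening in m; "gripper_force": force on a finger pad.
Only numpy, scipy, OpenCV 4.12 (cv2) and the standard library are available. Lean on these libraries where they do the work, as an engineer would, in place of code of your own. Each camera call takes 0.05 s, during which the arm holds its last target. There are 200 camera calls.

## Working session

There is one attempt and no reset: what is moved stays moved. The work goes in short steps, Python scripts to look and compute and a shell command to move; the robot and the scene stay as the last step left them, time stands still between calls to the robot, and variables do not carry over. Pictures are saved under pics/ and viewed, at most 15 in all, crops included, and the job is handed in when it is done.

```bash
mkdir -p pics; ls; cat > h.py <<'E'
import numpy as np, cv2
from rig import sensors, camera, camera_info, robot
np.set_printoptions(precision=4, suppress=True)
def shot(name, fn=None):
    s=sensors.read_state(); im=camera(name); ci=camera_info(name)
    if 'T' in ci: T=np.array(ci['T'])
    else:
        W=np.eye(4);W[:3,:3]=s['eef_rot'];W[:3,3]=s['tool_pos'];T=W@np.array(ci['T_tool_cam'])
    K=np.array(ci['K'],float);D=np.array(ci['D'],float)
    if fn: cv2.imwrite('pics/'+fn,im); np.savez('pics/'+fn[:-4]+'.npz',K=K,D=D,T=T)
    return im,(K,D,T)
def load(fn):
    d=np.load('pics/'+fn+'.npz'); return cv2.imread('pics/'+fn+'.png'),(d['K'],d['D'],d['T'])
def ray(c,uv):
    K,D,T=c; p=cv2.undistortPoints(np.array([[uv]],float),K,D)[0,0]
    d=T[:3,:3]@np.array([p[0],-p[1],-1]); return T[:3,3],d/np.linalg.norm(d)
def onz(c,uv,z):
    o,d=ray(c,uv); return o+d*(z-o[2])/d[2]
def tri(L):
    A=0;b=0
    for c,uv in L:
        o,d=ray(c,uv);P=np.eye(3)-np.outer(d,d);A=A+P;b=b+P@o
    x=np.linalg.solve(A,b); return x,[np.linalg.norm((np.eye(3)-np.outer(ray(c,u)[1],ray(c,u)[1]))@(x-c[2][:3,3])) for c,u in L]
def proj(c,X):
    K,D,T=c;p=np.linalg.inv(T)@np.append(X,1);p=np.array([p[0],-p[1],-p[2]])
    return cv2.projectPoints(p[None],np.zeros(3),np.zeros(3),K,D)[0][0,0]
E
python3 - <<'E'
from h import *
s=sensors.read_state();print(s['tool_pos'],s['eef_rot'],s['t'],s['grip_width'],robot.grasp_offset)
for n in('scene','top'):
    im,c=shot(n,n+'0.png');print(n,c[2])
E
```

```text
pics
[0.2389 0.6037 0.2303] [[-0.9299  0.3679 -0.0008]
 [ 0.3679  0.9299 -0.0018]
 [ 0.0001 -0.002  -1.    ]] 0.0 0.0853019544068036 0.0187
scene [[ 0.8843  0.335  -0.3251  0.2444]
 [-0.4666  0.6578 -0.5912 -0.3624]
 [ 0.0158  0.6746  0.738   0.8155]
 [ 0.      0.      0.      1.    ]]
top [[ 0.0304  0.9955 -0.0895  0.4834]
 [-0.9995  0.0298 -0.0079  0.2365]
 [-0.0052  0.0897  0.996   0.9472]
 [ 0.      0.      0.      1.    ]]
```

View pics/scene0.png

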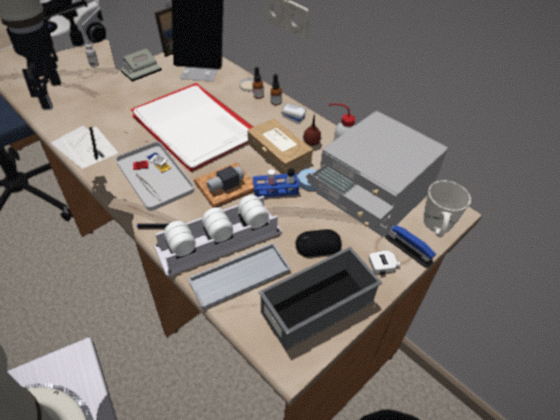

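View pics/top0.png

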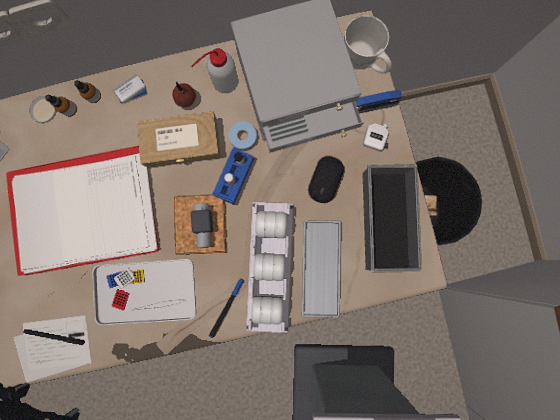

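The pictures show the rack (top 268,267) with three adapters, the gauge on its board (201,225), the tray (322,268), the grey box (392,218), and mouse, counter and marker as bystanders. Next I'll zoom in.

```bash
python3 - <<'E'
from h import *
a=cv2.imread('pics/top0.png')[185:335,165:425];b=cv2.imread('pics/scene0.png')[150:340,135:390]
cv2.imwrite('pics/c1.png',np.vstack([cv2.resize(a,(520,300),interpolation=2),cv2.resize(b[:150],(520,300),interpolation=2)]))
im,c=load('top0')
for n,uv,z in [('near',(268,311),.08),('mid',(268,267),.08),('far',(268,224),.08),('gauge',(202,222),.05),('board',(200,224),.012),('tray',(322,268),.01),('box',(394,218),.075),('mouse',(326,179),.03)]: print(n,onz(c,uv,z))
E
```

```text
near [0.3786 0.259  0.08  ]
mid [0.4639 0.2617 0.08  ]
far [0.5481 0.2644 0.08  ]
gauge [0.5504 0.4006 0.05  ]
board [0.5488 0.4117 0.012 ]
tray [0.4636 0.1496 0.01  ]
box [0.5679 0.014  0.075 ]
mouse [0.6504 0.1471 0.03  ]
```

View pics/c1.png

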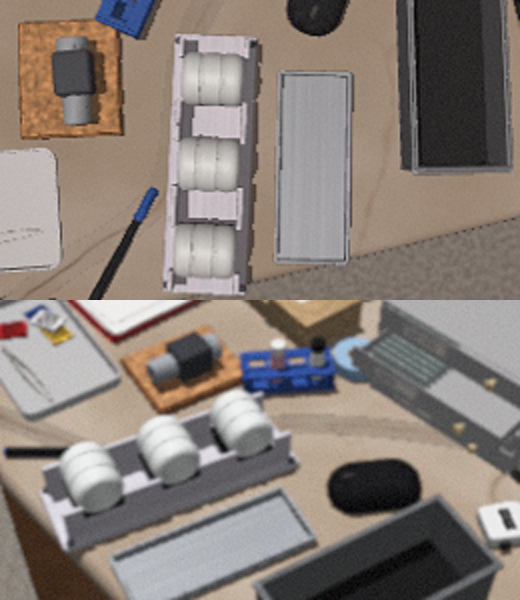

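The gauge's long go end points toward the robot (crop 78,110) and the no-go end away from it. I'll fly above the gauge and look with the wrist camera.

```bash
python3 -m inch '{"turn":[[0,0,-26],[0,0,-26],[0,0,-26],[0,0,-26],[0,0,-26],[0,0,-26],[0,0,-26],[0,0,-26],[0,0,-26]],"translation":[[-0.362,-0.072,0],[-0.362,-0.072,0],[-0.362,-0.072,0],[-0.362,-0.072,0],[-0.362,-0.072,0],[-0.362,-0.072,0],[-0.362,-0.072,0],[-0.362,-0.072,0],[-0.362,-0.072,0]],"jaw":[0.085,0.085,0.085,0.085,0.085,0.085,0.085,0.085,0.085]}'
python3 - <<'E'
from h import *
im,c=shot('wrist','w1.png');print(camera_info('wrist')['T_tool_cam'],c[0],c[2]);print(sensors.read_state()['eef_rot'],sensors.read_state()['joint_positions'])
E
```

```text
t: 1.23
tool_pos: [0.5473, 0.406, 0.2312]
eef_rot: [[-0.997, -0.08, -0.001], [-0.08, 0.997, 0.001], [0.001, 0.001, -1.0]]
wrist_force: [-0.3, 1.4, -0.6]
grip_width: 0.085
gripper_force: 0.0
[[ 0.001   0.9565  0.2919  0.0744]
 [ 1.     -0.0011  0.0004 -0.0003]
 [ 0.0007  0.2919 -0.9565 -0.1423]
 [ 0.      0.      0.      1.    ]] [[326.6003   0.     276.813 ]
 [  0.     326.6003 211.413 ]
 [  0.       0.       1.    ]] [[-0.081  -0.9536 -0.2898  0.4733]
 [ 0.9967 -0.0775 -0.0236  0.3997]
 [ 0.     -0.2908  0.9568  0.3736]
 [ 0.      0.      0.      1.    ]]
[[-0.9968 -0.0802 -0.0008]
 [-0.0802  0.9968  0.0006]
 [ 0.0008  0.0007 -1.    ]] [-0.3833  0.56   -0.4352  1.4614  0.2442  1.1742  0.7965]
```

View pics/w1.png

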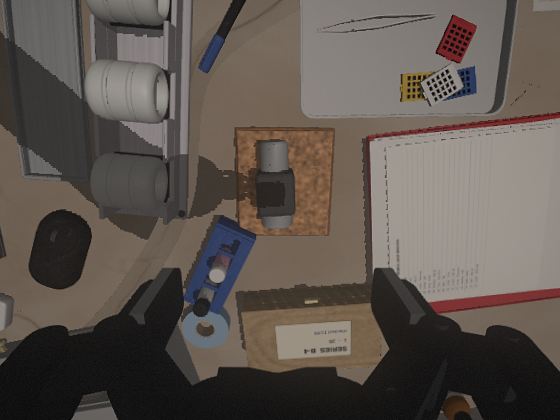

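The wrist view shows the gauge handle around (275,193), with the go end up (toward −x) at (273,150), and the rack at (140,110). I'll measure the gauge and rack from this view and the top view.

```bash
python3 - <<'E'
from h import *
w,cw=load('w1');t,ct=load('top0')
def blob(im,roi,f):
    x0,y0,x1,y1=roi;m=f(cv2.cvtColor(im[y0:y1,x0:x1],cv2.COLOR_BGR2HSV).astype(int)).astype(np.uint8)
    n,l,s,ce=cv2.connectedComponentsWithStats(m);k=1+np.argmax(s[1:,4]);mm=(l==k).astype(np.uint8)
    cn=max(cv2.findContours(mm,0,1)[0],key=cv2.contourArea);r=cv2.minAreaRect(cn)
    return (r[0][0]+x0,r[0][1]+y0),r[1],r[2],s[k,4]
# gauge all (low saturation) and handle (dark low sat)
g=lambda h:(h[...,1]<60)
d=lambda h:(h[...,1]<80)&(h[...,2]<85)
for nm,im,c,roi in(('w',w,cw,(245,132,325,232)),('t',t,ct,(183,203,220,247))):
    for fn,f,z in(('all',g,.032),('dark',d,.045)):
        r=blob(im,roi,f);print(nm,fn,r,onz(c,r[0],z))
cv2.imwrite('pics/c2.png',np.hstack([cv2.resize(w[120:240,230:340],(440,480),interpolation=2),cv2.resize(w[0:230,60:200],(292,480),interpolation=2)]))
E
```

```text
w all ((275.0, 184.0), (88.0, 38.0), 90.0, np.int32(2898)) [0.5465 0.4037 0.032 ]
w dark ((274.61230850219727, 182.52154159545898), (85.75665283203125, 38.99542236328125), 86.8201675415039, np.int32(1938)) [0.5422 0.403  0.045 ]
t all ((201.83606719970703, 224.69672203063965), (43.728763580322266, 20.55161476135254), 84.80557250976562, np.int32(763)) [0.5461 0.404  0.032 ]
t dark ((201.9631175994873, 226.0942611694336), (40.92215347290039, 20.55161476135254), 84.80557250976562, np.int32(498)) [0.5423 0.4012 0.045 ]
```

View pics/c2.png

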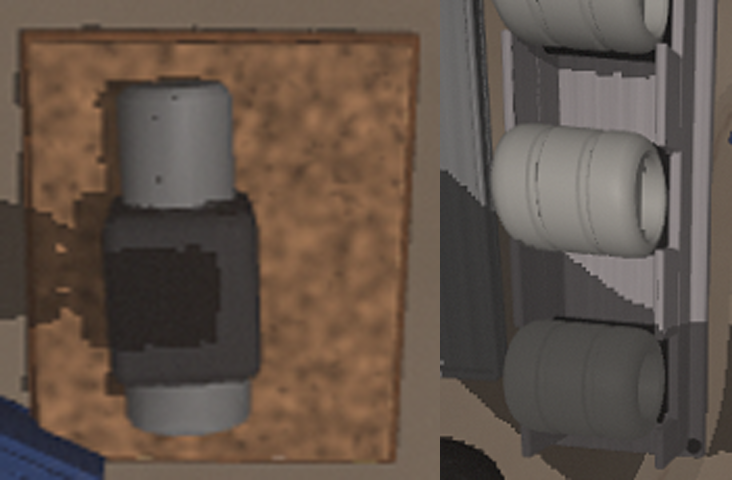

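```bash
python3 - <<'E'
from h import *
w,cw=load('w1');t,ct=load('top0')
q=lambda u,v:(230+u/4,120+v/4)
a=onz(cw,q(176,140),.034);b=onz(cw,q(188,405),.036);h=onz(cw,q(183,290),.052)
print(a,b,h,'yaw of go',np.degrees(np.arctan2(*(a-b)[1::-1])))
print('gotip',onz(cw,q(174,82),.032),'nogotip',onz(cw,q(188,432),.045),'handle back edge',onz(cw,q(184,385),.050))
# height: triangulate go tip edge and nogo tip edge with top view (crop scale 2, offs 165,185)
p=lambda u,v:(165+u/2,185+v/2)
for n,A,B in(('go',q(174,80),p(79,124)),('nogo',q(188,433),p(72,37)),('hback',q(184,382),p(72,52))): print(n,tri([(cw,A),(ct,B)]))
s=lambda u,v:(60+u*140/292,v*230/480)
for n,uv in(('mid',(580,190)),('far',(582,380))):
    u=s(uv[0]-440,uv[1]);print(n,u,onz(cw,u,.075))
E
```

```text
[0.5157 0.4002 0.034 ] [0.5867 0.4091 0.036 ] [0.5509 0.4049 0.052 ] yaw of go -172.8618138654631
gotip [0.5012 0.3985 0.032 ] nogotip [0.5913 0.4095 0.045 ] handle back edge [0.5766 0.4073 0.05  ]
go (array([0.5007, 0.3982, 0.0228]), [np.float64(0.0007414279116148982), np.float64(0.0007414279116148312)])
nogo (array([0.5904, 0.4076, 0.0443]), [np.float64(0.0023638751331055106), np.float64(0.002363875133105307)])
hback (array([0.5742, 0.4054, 0.0506]), [np.float64(0.0021969695660381625), np.float64(0.002196969566038033)])
mid (127.12328767123287, 91.04166666666667) [0.4651 0.2682 0.075 ]
far (128.08219178082192, 182.08333333333334) [0.5464 0.2655 0.075 ]
```

Both views agree on the gauge: length 90 mm, origin (0.554, 0.405), yaw −172.9°. I'll descend and grip it.

```bash
python3 -m inch '{"turn":[[0,0,-2.5],[0,0,-2.5],[0,0,-2.5],[0,0,-2.5],[0,0,-2.5],[0,0,-2.5],[0,0,-2.5]],"translation":[[-0.0066,-0.0015,0.06],[-0.0066,-0.0015,0.12],[-0.0066,-0.0015,0.16],[-0.0066,-0.0015,0.19],[-0.0066,-0.0015,0.205],[-0.0066,-0.0015,0.213],[-0.0066,-0.0015,0.213]],"jaw":[0.07,0.07,0.07,0.07,0.07,0.07,0.07]}'
python3 -m inch '{"turn":[[0,0,0],[0,0,0],[0,0,0],[0,0,0],[0,0,0],[0,0,0]],"translation":[[0,0,0],[0,0,0],[0,0,0],[0,0,0],[0,0,0],[0,0,0]],"jaw":[0.03,0.03,0.03,0.03,0.03,0.03]}'
```

```text
t: 2.15
tool_pos: [0.556, 0.4039, 0.0189]
eef_rot: [[-0.993, -0.121, 0.001], [-0.121, 0.993, 0.001], [-0.001, 0.0, -1.0]]
wrist_force: [-0.5, 0.2, 0.7]
grip_width: 0.0701
gripper_force: 0.0
t: 2.9
tool_pos: [0.557, 0.4042, 0.02]
eef_rot: [[-0.993, -0.12, 0.002], [-0.12, 0.993, 0.002], [-0.002, 0.001, -1.0]]
wrist_force: [-1.0, -0.3, 6.7]
grip_width: 0.0391
gripper_force: 62.1
```

```bash
python3 -m inch '{"turn":[[0,0,0],[0,0,-5],[0,0,-15],[0,0,-25],[0,0,-35],[0,0,-45],[0,0,-55],[0,0,-65],[0,0,-75],[0,0,-85],[0,0,-85],[0,0,-85]],"translation":[[0,0,-0.04],[0,0,-0.1],[0.02,-0.006,-0.15],[0.04,-0.012,-0.2],[0.06,-0.018,-0.21],[0.08,-0.025,-0.21],[0.1016,-0.032,-0.21],[0.1016,-0.032,-0.21],[0.1016,-0.032,-0.21],[0.1016,-0.032,-0.21],[0.1016,-0.032,-0.21],[0.1016,-0.032,-0.21]],"jaw":[0.03,0.03,0.03,0.03,0.03,0.03,0.03,0.03,0.03,0.03,0.03,0.03]}'
python3 -m inch '{"turn":[[0,0,0],[0,0,0]],"translation":[[0,0,0],[0,0,0]],"jaw":[0.03,0.03]}'
python3 - <<'E'
from h import *
im,c=shot('wrist','w2.png')
s=sensors.read_state();print(s['joint_positions'],s['wrist_force'],s['tool_pos'],s['eef_rot'])
E
```

```text
t: 4.4
tool_pos: [0.4588, 0.3589, 0.228]
eef_rot: [[0.03, -1.0, -0.0], [-1.0, -0.03, -0.0], [0.0, 0.001, -1.0]]
wrist_force: [0.6, -0.0, -3.1]
grip_width: 0.0394
gripper_force: 61.3
t: 4.65
tool_pos: [0.4589, 0.3593, 0.2283]
eef_rot: [[0.033, -0.999, 0.0], [-0.999, -0.033, -0.0], [0.0, -0.0, -1.0]]
wrist_force: [0.7, -0.3, -2.8]
grip_width: 0.0393
gripper_force: 61.3
[-0.0894  0.4702 -0.8187  1.7188  0.3769  1.1179  2.1522] [ 0.4192  0.0914 -1.9553] [0.4588 0.3594 0.2283] [[ 0.0328 -0.9995  0.    ]
 [-0.9995 -0.0328 -0.0001]
 [ 0.0001 -0.     -1.    ]]
```

View pics/w2.png

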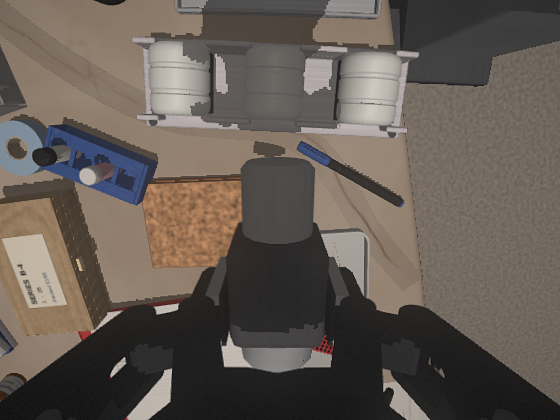

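The wrist view shows the held gauge, with its plug at (278,200), and the rack above it: near adapter (370,88), middle (275,82), far (180,78). I'll zoom in for edges.

```bash
python3 - <<'E'
from h import *
w,c=load('w2')
a=w[30:245,125:430]
a=cv2.resize(a,None,fx=2.6,fy=2.6,interpolation=2);a=np.clip(a.astype(float)*1.6+15,0,255).astype(np.uint8)
cv2.imwrite('pics/c3.png',a)
E
```

```text
(no output)
```

View pics/c3.png

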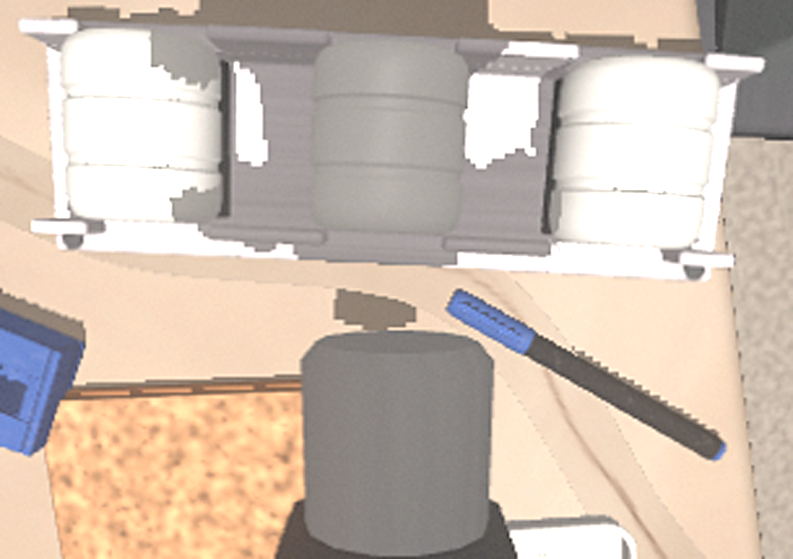

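```bash
cat >> h.py <<'E'
def cyl(c,ul,ur,z,rad):
    "axis point at height z, from 2 silhouette points; and height that the radius implies"
    o,a=ray(c,ul);_,b=ray(c,ur);m=a+b;X=o+m*(z-o[2])/m[2]
    # in-plane half angle perpendicular to view
    h=np.arccos(a@b)/2; L=rad/np.sin(h); m/=np.linalg.norm(m); return X,(o+m*L)[2]
E
python3 - <<'E'
from h import *
w,c=load('w2');q=lambda u,v:(125+u/2.6,30+v/2.6)
for n,l,r,y,z,rad in(('far',64,220,130,.054,.027),('mid',313,465,140,.054,.027),('near',557,713,152,.054,.027),('go1',302,493.5,380,.240,.015),('go2',304,491,500,.240,.015)):
    print(n,cyl(c,q(l,y),q(r,y),z,rad))
# plates' top corners, z .054
P={k:onz(c,q(*v),.054) for k,v in dict(fT=(22,24),fB=(33,227),nT=(764,66),nB=(733,261)).items()}
print(P,[np.degrees(np.arctan2(*(P[a]-P[b])[1::-1])) for a,b in(('fT','nT'),('fB','nB'))],np.linalg.norm(P['fT']-P['nT']),np.linalg.norm(P['fB']-P['nB']))
t,ct=load('top0')
s=lambda u,v:(165+u/2,185+v/2)
# top crop: rack corners
Q=dict(fT=s(257,41),fB=s(176,36),nT=s(245,293),nB=s(164,288))
for k in Q:print(k,Q[k],onz(ct,Q[k],.054),tri([(ct,Q[k]),(c,q(*dict(fT=(22,24),fB=(33,227),nT=(764,66),nB=(733,261))[k]))]))
print('gotip edge',onz(c,q(398,342),.240),'axis at shoulder',onz(c,q(398,545),.240))
E
```

```text
far (array([0.5505, 0.2587, 0.054 ]), np.float64(0.04761687468712028))
mid (array([0.4642, 0.2595, 0.054 ]), np.float64(0.048684448491642496))
near (array([0.3779, 0.2603, 0.054 ]), np.float64(0.05013871105994744))
go1 (array([0.46  , 0.3095, 0.24  ]), np.float64(0.23853765161220716))
go2 (array([0.4593, 0.3293, 0.24  ]), np.float64(0.2409545420819787))
{'fT': array([0.5911, 0.2252, 0.054 ]), 'fB': array([0.5923, 0.2928, 0.054 ]), 'nT': array([0.3354, 0.2301, 0.054 ]), 'nB': array([0.3373, 0.2963, 0.054 ])} [np.float64(-1.091279755133134), np.float64(-0.7989940804639435)] 0.25567802930011657 0.2550608025362087
fT (293.5, 205.5) [0.5894 0.2146 0.054 ] (array([0.5932, 0.2187, 0.0426]), [np.float64(0.005021318289074343), np.float64(0.005021318289074331)])
fB (253.0, 203.0) [0.5921 0.2973 0.054 ] (array([0.5913, 0.2949, 0.0573]), [np.float64(0.002202591826385359), np.float64(0.002202591826385329)])
nT (287.5, 331.5) [0.3359 0.2194 0.054 ] (array([0.33  , 0.2228, 0.0336]), [np.float64(0.004540540749440298), np.float64(0.004540540749440308)])
nB (247.0, 329.0) [0.3382 0.3006 0.054 ] (array([0.3397, 0.298 , 0.0613]), [np.float64(0.0020079425951812454), np.float64(0.00200794259518118)])
gotip edge [0.4601 0.3036 0.24  ] axis at shoulder [0.459  0.3371 0.24  ]
```

The rack is well measured: slot spacing is 86.3 mm (against 86), yaw −0.9°. The gauge is centred in the hand with its origin 3 mm ahead of the TCP. Moving to a pre-insertion pose at the near rest.

```bash
python3 -m inch '{"turn":[[0,0,2.8],[0,0,2.8],[0,0,2.8],[0,0,2.8],[0,0,2.8],[0,0,2.8],[0,0,2.8]],"translation":[[-0.0057,0.05,0.03],[-0.0057,0.0793,0.08],[-0.0057,0.0793,0.13],[-0.0057,0.0793,0.17],[-0.0057,0.0793,0.1863],[-0.0057,0.0793,0.1863],[-0.0057,0.0793,0.1863]],"jaw":[0.03,0.03,0.03,0.03,0.03,0.03,0.03]}'
python3 - <<'E'
from h import *
w,c=shot('wrist','w3.png')
s=sensors.read_state();print(s['joint_positions'],s['wrist_force'],s['tool_pos'],s['eef_rot'])
a=cv2.resize(w[:300,100:460],None,fx=2,fy=2,interpolation=2);a=np.clip(a.astype(float)*1.5+10,0,255).astype(np.uint8)
cv2.imwrite('pics/c4.png',a)
E
```

```text
t: 5.58
tool_pos: [0.3804, 0.3635, 0.0435]
eef_rot: [[-0.016, -1.0, 0.002], [-1.0, 0.016, 0.002], [-0.002, -0.002, -1.0]]
wrist_force: [0.2, 0.5, -1.6]
grip_width: 0.0395
gripper_force: 61.2
[-0.2762  0.6237 -0.6756  1.984   0.5801  0.7302  1.8199] [ 0.917   0.4095 -1.8841] [0.3806 0.3635 0.0437] [[-0.0158 -0.9999  0.0023]
 [-0.9999  0.0158  0.002 ]
 [-0.0021 -0.0023 -1.    ]]
```

View pics/c4.png

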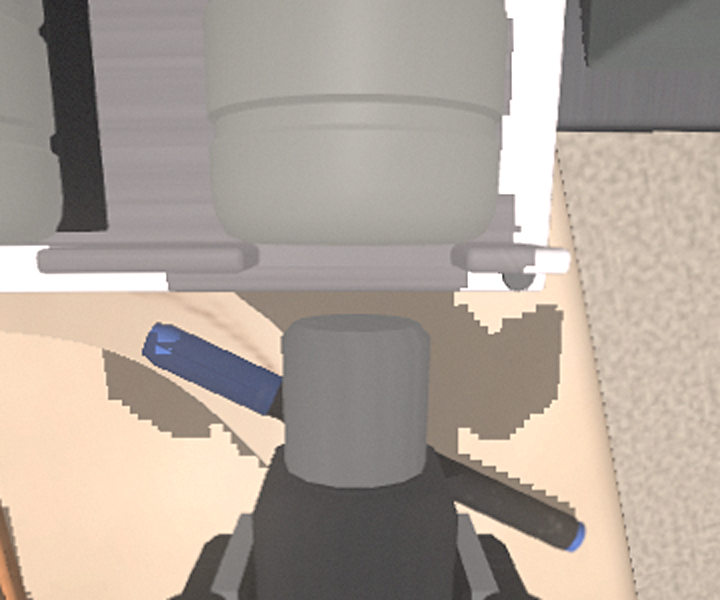

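The near adapter (centre ≈357 px in the crop) and the plug (≈356) are nearly in line. Checking the numbers.

```bash
python3 - <<'E'
from h import *
w,c=load('w3');q=lambda u,v:(100+u/2,v/2)
for n,l,r,y,z,rad in(('ad60',204.5,511,60,.054,.027),('ad150',210,503,150,.054,.026),('go1',283,429,345,.0555,.015),('go2',284.5,427.5,440,.0555,.015),('notch',256,455,258,.054,.022)):
    print(n,cyl(c,q(l,y),q(r,y),z,rad))
print('tip',onz(c,q(355,322),.0555),'ad face',onz(c,q(357,245),.075),'plate outer top',onz(c,q(140,272),.054))
E
```

```text
ad60 (array([0.3781, 0.2597, 0.054 ]), np.float64(0.05602013399525291))
ad150 (array([0.3785, 0.2752, 0.054 ]), np.float64(0.059103646870156956))
go1 (array([0.3791, 0.3122, 0.0555]), np.float64(0.052005726029770716))
go2 (array([0.3794, 0.3323, 0.0555]), np.float64(0.05501132314086293))
notch (array([0.379 , 0.2951, 0.054 ]), np.float64(0.03583236793591843))
tip [0.3792 0.3075 0.0555] ad face [0.3787 0.2921 0.075 ] plate outer top [0.4217 0.2971 0.054 ]
```

```bash
python3 -m inch '{"turn":[[0,0,0],[0,0,0],[0,0,0],[0,0,0],[0,0,0],[0,0,0],[0,0,0],[0,0,0]],"translation":[[0,0,0.0017],[0,0,0.0017],[0.005,0,0.0017],[0.01,0,0.0017],[0.014,0,0.0017],[0.018,0,0.0017],[0.022,0,0.0017],[0.022,0,0.0017]],"jaw":[0.03,0.03,0.03,0.03,0.03,0.03,0.03,0.03]}'
```

```text
t: 6.62
tool_pos: [0.3792, 0.3399, 0.0402]
eef_rot: [[-0.016, -1.0, -0.0], [-1.0, 0.016, -0.0], [0.0, 0.0, -1.0]]
wrist_force: [0.1, 0.2, -2.0]
grip_width: 0.0393
gripper_force: 61.2
```

```bash
python3 -m inch '{"turn":[[0,0,0],[0,0,0],[0,0,0],[0,0,0],[0,0,0],[0,0,0],[0,0,0],[0,0,0]],"translation":[[0,0,-0.0017],[0,0,-0.0017],[0.005,0,-0.0017],[0.01,0,-0.0017],[0.014,0,-0.0017],[0.018,0,-0.0017],[0.02,0,-0.0017],[0.02,0,-0.0017]],"jaw":[0.03,0.03,0.03,0.03,0.03,0.03,0.03,0.03]}'
```

```text
t: 7.62
tool_pos: [0.3789, 0.3202, 0.042]
eef_rot: [[-0.016, -1.0, 0.0], [-1.0, 0.016, 0.0], [-0.0, -0.0, -1.0]]
wrist_force: [-0.4, 0.9, -2.2]
grip_width: 0.0394
gripper_force: 61.2
```

```bash
python3 -m inch '{"turn":[[0,0,0],[0,0,0],[0,0,0],[0,0,0]],"translation":[[0.001,0,0],[0.002,0,0],[0.003,0,0],[0.003,0,0]],"jaw":[0.03,0.03,0.03,0.03]}'; python3 -m inch '{"turn":[[0,0,0],[0,0,0],[0,0,0]],"translation":[[0.001,0,0],[0.002,0,0],[0.002,0,0]],"jaw":[0.03,0.03,0.03]}'
python3 - <<'E'
from h import *
w,c=shot('wrist','w4.png')
E
```

```text
t: 8.12
tool_pos: [0.3788, 0.3175, 0.0421]
eef_rot: [[-0.015, -1.0, 0.0], [-1.0, 0.015, 0.0], [-0.0, -0.0, -1.0]]
wrist_force: [-0.5, 0.6, -2.7]
grip_width: 0.0394
gripper_force: 61.2
t: 8.5
tool_pos: [0.3788, 0.3172, 0.0424]
eef_rot: [[-0.014, -1.0, 0.001], [-1.0, 0.014, 0.003], [-0.003, -0.001, -1.0]]
wrist_force: [0.0, 5.4, -3.5]
grip_width: 0.0395
gripper_force: 61.2
```

The go end is home (5 N contact at the expected depth). Now over to the other side for the no-go end.

```bash
python3 -m inch '{"turn":[[0,0,0],[0,0,0],[0,0,0],[0,0,0],[0,0,0],[0,0,0],[0,0,0],[0,0,0],[0,0,0],[0,0,0],[0,0,0],[0,0,0]],"translation":[[-0.03,0,0],[-0.058,0,0],[-0.058,0,-0.05],[-0.04,0,-0.085],[0.01,0,-0.085],[0.06,0,-0.085],[0.11,0,-0.085],[0.133,0,-0.085],[0.133,0,-0.06],[0.133,0,-0.02],[0.133,0,0],[0.133,0,0]],"jaw":[0.03,0.03,0.03,0.03,0.03,0.03,0.03,0.03,0.03,0.03,0.03,0.03]}'
python3 -m inch '{"turn":[[0,0,0],[0,0,0]],"translation":[[0,0,0],[0,0,0]],"jaw":[0.03,0.03]}'
python3 - <<'E'
from h import *
s=sensors.read_state();print(s['joint_positions'],s['wrist_force'],s['tool_pos'],s['eef_rot'])
E
```

```text
t: 10.05
tool_pos: [0.3751, 0.1813, 0.0408]
eef_rot: [[-0.015, -1.0, -0.004], [-1.0, 0.015, -0.002], [0.002, 0.004, -1.0]]
wrist_force: [-0.6, -0.3, -2.8]
grip_width: 0.0393
gripper_force: 61.6
t: 10.3
tool_pos: [0.3775, 0.1826, 0.0429]
eef_rot: [[-0.016, -1.0, 0.002], [-1.0, 0.016, 0.0], [-0.0, -0.002, -1.0]]
wrist_force: [0.5, 0.5, -3.6]
grip_width: 0.0393
gripper_force: 61.6
[ 0.0787  0.4809 -0.6873  2.233   0.5519  0.5956  2.1047] [ 0.4581  0.5051 -3.6118] [0.3775 0.1826 0.0429] [[-0.0156 -0.9999  0.0018]
 [-0.9999  0.0156  0.0003]
 [-0.0004 -0.0018 -1.    ]]
```

```bash
python3 -m inch '{"turn":[[0,0,0],[0,0,0],[0,0,0],[0,0,0],[0,0,0]],"translation":[[-0.004,0,0],[-0.008,0,0],[-0.011,0,0],[-0.012,0,0],[-0.012,0,0]],"jaw":[0.03,0.03,0.03,0.03,0.03]}';  python3 -m inch '{"turn":[[0,0,0],[0,0,0],[0,0,0],[0,0,0]],"translation":[[-0.0015,0,0],[-0.003,0,0],[-0.004,0,0],[-0.004,0,0]],"jaw":[0.03,0.03,0.03,0.03]}'
```

```text
t: 10.92
tool_pos: [0.3768, 0.1945, 0.042]
eef_rot: [[-0.015, -1.0, -0.0], [-1.0, 0.015, 0.0], [-0.0, 0.0, -1.0]]
wrist_force: [-0.3, 0.1, -3.3]
grip_width: 0.0391
gripper_force: 61.6
t: 11.42
tool_pos: [0.3769, 0.1985, 0.042]
eef_rot: [[-0.015, -1.0, -0.0], [-1.0, 0.015, 0.0], [-0.0, 0.0, -1.0]]
wrist_force: [-0.1, 0.2, -2.6]
grip_width: 0.0391
gripper_force: 61.6
```

```bash
python3 -m inch '{"turn":[[0,0,0],[0,0,0],[0,0,0],[0,0,0]],"translation":[[-0.0015,0,0],[-0.003,0,0],[-0.004,0,0],[-0.004,0,0]],"jaw":[0.03,0.03,0.03,0.03]}';  python3 -m inch '{"turn":[[0,0,0],[0,0,0],[0,0,0]],"translation":[[-0.0015,0,0],[-0.003,0,0],[-0.003,0,0]],"jaw":[0.03,0.03,0.03]}'
```

```text
t: 11.92
tool_pos: [0.377, 0.2025, 0.042]
eef_rot: [[-0.015, -1.0, 0.0], [-1.0, 0.015, 0.0], [-0.0, 0.0, -1.0]]
wrist_force: [-0.0, -0.5, -2.0]
grip_width: 0.0393
gripper_force: 61.6
t: 12.3
tool_pos: [0.3771, 0.2056, 0.042]
eef_rot: [[-0.015, -1.0, -0.0], [-1.0, 0.015, 0.0], [-0.0, 0.0, -1.0]]
wrist_force: [-0.0, 0.3, -1.8]
grip_width: 0.039
gripper_force: 61.6
```

```bash
python3 -m inch '{"turn":[[0,0,0],[0,0,0],[0,0,0],[0,0,0],[0,0,0]],"translation":[[-0.0015,0,0],[-0.003,0,0],[-0.005,0,0],[-0.0065,0,0],[-0.0065,0,0]],"jaw":[0.03,0.03,0.03,0.03,0.03]}'
python3 - <<'E'
from h import *
w,c=shot('wrist','w5.png')
s=sensors.read_state();print(s['wrist_force'],s['tool_pos'])
E
```

```text
t: 12.92
tool_pos: [0.3771, 0.2119, 0.042]
eef_rot: [[-0.015, -1.0, -0.0], [-1.0, 0.015, -0.0], [0.0, 0.0, -1.0]]
wrist_force: [0.1, 1.3, -2.3]
grip_width: 0.0393
gripper_force: 61.6
[-0.052  -0.1601 -2.2446] [0.3771 0.2119 0.042 ]
```

The near adapter took both ends, so it's **worn**. Next, the go end in the middle one.

```bash
python3 -m inch '{"turn":[[0,0,0],[0,0,0],[0,0,0],[0,0,0],[0,0,0],[0,0,0],[0,0,0],[0,0,0],[0,0,0],[0,0,0],[0,0,0],[0,0,0]],"translation":[[0.015,0,0],[0.033,0,0],[0.033,0,-0.05],[0.02,0,-0.085],[-0.03,-0.03,-0.085],[-0.08,-0.05,-0.085],[-0.12,-0.08,-0.085],[-0.1504,-0.0864,-0.085],[-0.1504,-0.0864,-0.06],[-0.1504,-0.0864,-0.02],[-0.1504,-0.0864,0],[-0.1504,-0.0864,0]],"jaw":[0.03,0.03,0.03,0.03,0.03,0.03,0.03,0.03,0.03,0.03,0.03,0.03]}'
python3 -m inch '{"turn":[[0,0,0],[0,0,0],[0,0,0]],"translation":[[0,0,0],[0,0,0],[0,0,0]],"jaw":[0.03,0.03,0.03]}'
python3 - <<'E'
from h import *
w,c=shot('wrist','w6.png')
s=sensors.read_state();print(s['joint_positions'],s['wrist_force'],s['tool_pos'],s['eef_rot'])
a=cv2.resize(w[:300,100:460],None,fx=2,fy=2,interpolation=2);a=np.clip(a.astype(float)*1.8+10,0,255).astype(np.uint8)
cv2.imwrite('pics/c6.png',a)
E
```

```text
t: 14.48
tool_pos: [0.465, 0.3592, 0.0405]
eef_rot: [[-0.016, -1.0, -0.003], [-1.0, 0.016, -0.002], [0.002, 0.003, -1.0]]
wrist_force: [-0.4, 0.4, -1.7]
grip_width: 0.0393
gripper_force: 62.1
t: 14.85
tool_pos: [0.4665, 0.3613, 0.0431]
eef_rot: [[-0.016, -1.0, 0.002], [-1.0, 0.016, 0.001], [-0.001, -0.002, -1.0]]
wrist_force: [-0.5, 0.2, -2.0]
grip_width: 0.0391
gripper_force: 62.1
[-0.2008  0.7137 -0.6754  1.824   0.5969  0.8165  1.9458] [ 0.205  -0.538  -2.9919] [0.4664 0.3612 0.0429] [[-0.0156 -0.9999  0.0013]
 [-0.9999  0.0156  0.0007]
 [-0.0007 -0.0012 -1.    ]]
```

View pics/c6.png

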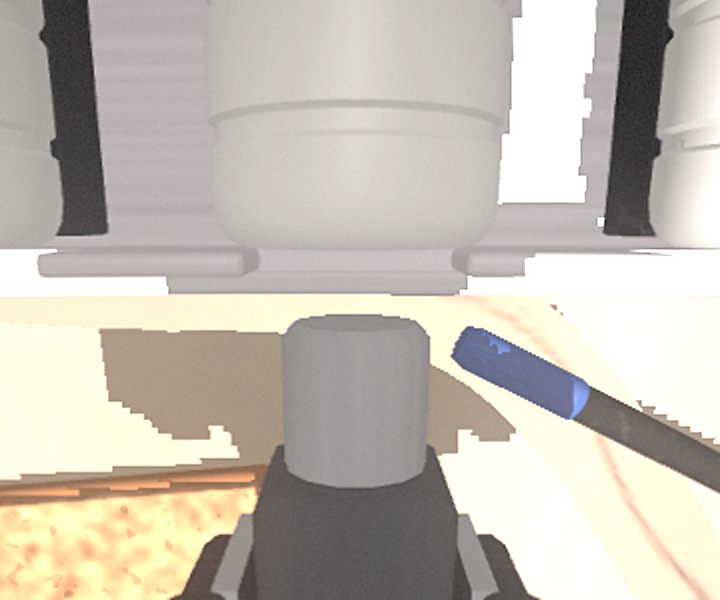

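Alignment is the same as at the near rest (adapter ≈358, plug ≈356), so I'll insert.

```bash
python3 -m inch '{"turn":[[0,0,0],[0,0,0],[0,0,0],[0,0,0],[0,0,0],[0,0,0],[0,0,0],[0,0,0]],"translation":[[0.002,0,0],[0.006,0,0],[0.01,0,0],[0.014,0,0],[0.018,0,0],[0.022,0,0],[0.025,0,0],[0.025,0,0]],"jaw":[0.03,0.03,0.03,0.03,0.03,0.03,0.03,0.03]}'; python3 -m inch '{"turn":[[0,0,0],[0,0,0],[0,0,0],[0,0,0],[0,0,0],[0,0,0]],"translation":[[0.003,0,0],[0.006,0,0],[0.01,0,0],[0.014,0,0],[0.0165,0,0],[0.0165,0,0]],"jaw":[0.03,0.03,0.03,0.03,0.03,0.03]}'
```

```text
t: 15.9
tool_pos: [0.4656, 0.3355, 0.042]
eef_rot: [[-0.016, -1.0, -0.0], [-1.0, 0.016, -0.0], [0.0, 0.0, -1.0]]
wrist_force: [-0.5, 0.3, -2.7]
grip_width: 0.0389
gripper_force: 62.1
t: 16.65
tool_pos: [0.4653, 0.3191, 0.042]
eef_rot: [[-0.016, -1.0, -0.0], [-1.0, 0.016, -0.0], [0.0, 0.0, -1.0]]
wrist_force: [-0.2, 0.4, -2.7]
grip_width: 0.0394
gripper_force: 62.1
```

```bash
python3 -m inch '{"turn":[[0,0,0],[0,0,0],[0,0,0],[0,0,0]],"translation":[[0.001,0,0],[0.002,0,0],[0.003,0,0],[0.003,0,0]],"jaw":[0.03,0.03,0.03,0.03]}'; python3 -m inch '{"turn":[[0,0,0],[0,0,0],[0,0,0]],"translation":[[0.001,0,0],[0.002,0,0],[0.002,0,0]],"jaw":[0.03,0.03,0.03]}'
```

```text
t: 17.15
tool_pos: [0.4652, 0.3165, 0.042]
eef_rot: [[-0.015, -1.0, 0.0], [-1.0, 0.015, 0.0], [-0.0, -0.0, -1.0]]
wrist_force: [-0.3, 1.0, -2.2]
grip_width: 0.0388
gripper_force: 62.1
t: 17.52
tool_pos: [0.4652, 0.3157, 0.0423]
eef_rot: [[-0.015, -1.0, 0.001], [-1.0, 0.015, 0.002], [-0.002, -0.0, -1.0]]
wrist_force: [-0.9, 5.0, -4.3]
grip_width: 0.0389
gripper_force: 62.0
```

Home again (5 N at the expected depth). Now no-go from the other side.

```bash
python3 -m inch '{"turn":[[0,0,0],[0,0,0],[0,0,0],[0,0,0],[0,0,0],[0,0,0],[0,0,0],[0,0,0],[0,0,0],[0,0,0],[0,0,0],[0,0,0]],"translation":[[-0.03,0,0],[-0.058,0,0],[-0.058,0,-0.05],[-0.04,0,-0.085],[0.01,0,-0.085],[0.06,0,-0.085],[0.11,0,-0.085],[0.133,0,-0.085],[0.133,0,-0.06],[0.133,0,-0.02],[0.133,0,0],[0.133,0,0]],"jaw":[0.03,0.03,0.03,0.03,0.03,0.03,0.03,0.03,0.03,0.03,0.03,0.03]}'
python3 -m inch '{"turn":[[0,0,0],[0,0,0],[0,0,0],[0,0,0]],"translation":[[0,0,0],[0,0,0],[0,0,0],[0,0,0]],"jaw":[0.03,0.03,0.03,0.03]}'
python3 -m inch '{"turn":[[0,0,0],[0,0,0],[0,0,0],[0,0,0],[0,0,0]],"translation":[[-0.004,0,0],[-0.008,0,0],[-0.011,0,0],[-0.012,0,0],[-0.012,0,0]],"jaw":[0.03,0.03,0.03,0.03,0.03]}'
```

```text
t: 19.02
tool_pos: [0.4617, 0.1808, 0.0408]
eef_rot: [[-0.015, -1.0, -0.003], [-1.0, 0.015, -0.001], [0.001, 0.003, -1.0]]
wrist_force: [-1.0, 1.1, -3.2]
grip_width: 0.0393
gripper_force: 62.1
t: 19.52
tool_pos: [0.4634, 0.1815, 0.0424]
eef_rot: [[-0.016, -1.0, 0.001], [-1.0, 0.016, 0.0], [-0.0, -0.001, -1.0]]
wrist_force: [0.0, 0.3, -2.0]
grip_width: 0.0393
gripper_force: 62.1
t: 20.15
tool_pos: [0.4632, 0.1935, 0.042]
eef_rot: [[-0.015, -1.0, -0.0], [-1.0, 0.015, -0.0], [0.0, 0.0, -1.0]]
wrist_force: [0.1, 0.1, -2.6]
grip_width: 0.0394
gripper_force: 62.1
```

```bash
python3 -m inch '{"turn":[[0,0,0],[0,0,0],[0,0,0],[0,0,0]],"translation":[[-0.001,0,0],[-0.002,0,0],[-0.003,0,0],[-0.003,0,0]],"jaw":[0.03,0.03,0.03,0.03]}'; python3 -m inch '{"turn":[[0,0,0],[0,0,0],[0,0,0]],"translation":[[-0.001,0,0],[-0.002,0,0],[-0.002,0,0]],"jaw":[0.03,0.03,0.03]}'
```

```text
t: 20.65
tool_pos: [0.4633, 0.1965, 0.042]
eef_rot: [[-0.015, -1.0, -0.0], [-1.0, 0.015, 0.0], [-0.0, 0.0, -1.0]]
wrist_force: [0.0, 0.2, -1.5]
grip_width: 0.0395
gripper_force: 62.1
t: 21.02
tool_pos: [0.4633, 0.1986, 0.042]
eef_rot: [[-0.015, -1.0, -0.0], [-1.0, 0.015, 0.0], [-0.0, 0.0, -1.0]]
wrist_force: [-0.8, 0.2, -1.6]
grip_width: 0.0392
gripper_force: 62.1
```

```bash
python3 -m inch '{"turn":[[0,0,0],[0,0,0],[0,0,0]],"translation":[[-0.001,0,0],[-0.002,0,0],[-0.002,0,0]],"jaw":[0.03,0.03,0.03]}'; python3 -m inch '{"turn":[[0,0,0],[0,0,0],[0,0,0]],"translation":[[-0.001,0,0],[-0.002,0,0],[-0.002,0,0]],"jaw":[0.03,0.03,0.03]}'
```

```text
t: 21.4
tool_pos: [0.4634, 0.2006, 0.042]
eef_rot: [[-0.015, -1.0, 0.0], [-1.0, 0.015, 0.0], [-0.0, -0.0, -1.0]]
wrist_force: [-0.5, -1.2, -2.1]
grip_width: 0.0391
gripper_force: 62.1
t: 21.78
tool_pos: [0.4634, 0.2026, 0.042]
eef_rot: [[-0.015, -1.0, 0.0], [-1.0, 0.015, 0.0], [-0.0, -0.0, -1.0]]
wrist_force: [-0.2, 0.1, -2.1]
grip_width: 0.0392
gripper_force: 62.1
```

```bash
python3 -m inch '{"turn":[[0,0,0],[0,0,0],[0,0,0],[0,0,0]],"translation":[[-0.0015,0,0],[-0.003,0,0],[-0.004,0,0],[-0.004,0,0]],"jaw":[0.03,0.03,0.03,0.03]}'; python3 -m inch '{"turn":[[0,0,0],[0,0,0],[0,0,0],[0,0,0]],"translation":[[-0.0015,0,0],[-0.003,0,0],[-0.004,0,0],[-0.004,0,0]],"jaw":[0.03,0.03,0.03,0.03]}'; python3 - <<'E'
from h import *
w,c=shot('wrist','w7.png')
E
```

```text
t: 22.28
tool_pos: [0.4635, 0.2066, 0.042]
eef_rot: [[-0.015, -1.0, 0.0], [-1.0, 0.015, 0.0], [-0.0, -0.0, -1.0]]
wrist_force: [0.2, 0.7, -3.3]
grip_width: 0.0394
gripper_force: 62.1
t: 22.78
tool_pos: [0.4635, 0.2104, 0.042]
eef_rot: [[-0.015, -1.0, -0.0], [-1.0, 0.015, -0.0], [0.0, 0.0, -1.0]]
wrist_force: [0.4, -1.9, -2.4]
grip_width: 0.0392
gripper_force: 62.1
```

The middle one took both ends as well: **worn**. Now the far one.

```bash
python3 -m inch '{"turn":[[0,0,0],[0,0,0],[0,0,0],[0,0,0],[0,0,0],[0,0,0],[0,0,0],[0,0,0],[0,0,0],[0,0,0],[0,0,0],[0,0,0]],"translation":[[0.015,0,0],[0.033,0,0],[0.033,0,-0.05],[0.02,0,-0.085],[-0.03,-0.03,-0.085],[-0.08,-0.05,-0.085],[-0.12,-0.08,-0.085],[-0.1504,-0.0862,-0.085],[-0.1504,-0.0862,-0.06],[-0.1504,-0.0862,-0.02],[-0.1504,-0.0862,0],[-0.1504,-0.0862,0]],"jaw":[0.03,0.03,0.03,0.03,0.03,0.03,0.03,0.03,0.03,0.03,0.03,0.03]}'
python3 -m inch '{"turn":[[0,0,0],[0,0,0],[0,0,0],[0,0,0]],"translation":[[0,0,0],[0,0,0],[0,0,0],[0,0,0]],"jaw":[0.03,0.03,0.03,0.03]}'
python3 - <<'E'
from h import *
w,c=shot('wrist','w8.png')
g=cv2.cvtColor(w,6)[:300,100:460]
a=cv2.resize(g,None,fx=2,fy=2,interpolation=2)
for y in(60,150,345,440):
    d=np.gradient(cv2.GaussianBlur(a,(7,7),0)[y-5:y+5].mean(0)); k=[i for i in range(190,530) if abs(d[i])>2.5 and abs(d[i])>=abs(d[i-8:i+9]).max()];print(y,k)
E
```

```text
t: 24.32
tool_pos: [0.5512, 0.3574, 0.0401]
eef_rot: [[-0.016, -1.0, -0.003], [-1.0, 0.016, -0.002], [0.002, 0.003, -1.0]]
wrist_force: [-0.1, 0.5, -1.6]
grip_width: 0.0389
gripper_force: 62.2
t: 24.82
tool_pos: [0.5523, 0.3596, 0.0426]
eef_rot: [[-0.015, -1.0, 0.001], [-1.0, 0.015, 0.0], [-0.0, -0.001, -1.0]]
wrist_force: [0.1, -0.2, -2.3]
grip_width: 0.0392
gripper_force: 62.2
60 [519]
150 [508]
345 []
440 [206, 228, 458, 470, 490, 510]
```

```bash
python3 -m inch '{"turn":[[0,0,0],[0,0,0],[0,0,0],[0,0,0],[0,0,0],[0,0,0],[0,0,0]],"translation":[[0.003,0,0],[0.006,0,0],[0.01,0,0],[0.014,0,0],[0.018,0,0],[0.02,0,0],[0.02,0,0]],"jaw":[0.03,0.03,0.03,0.03,0.03,0.03,0.03]}'; python3 -m inch '{"turn":[[0,0,0],[0,0,0],[0,0,0],[0,0,0]],"translation":[[0.002,0,0],[0.004,0,0],[0.005,0,0],[0.005,0,0]],"jaw":[0.03,0.03,0.03,0.03]}'
```

```text
t: 25.75
tool_pos: [0.5518, 0.3392, 0.042]
eef_rot: [[-0.016, -1.0, 0.0], [-1.0, 0.016, -0.0], [0.0, -0.0, -1.0]]
wrist_force: [0.1, 0.4, -1.9]
grip_width: 0.0394
gripper_force: 62.2
t: 26.25
tool_pos: [0.5517, 0.3343, 0.042]
eef_rot: [[-0.016, -1.0, -0.0], [-1.0, 0.016, -0.0], [0.0, 0.0, -1.0]]
wrist_force: [0.4, -0.2, -2.8]
grip_width: 0.039
gripper_force: 62.2
```

```bash
python3 -m inch '{"turn":[[0,0,0],[0,0,0],[0,0,0],[0,0,0],[0,0,0],[0,0,0]],"translation":[[0.003,0,0],[0.006,0,0],[0.01,0,0],[0.014,0,0],[0.0165,0,0],[0.0165,0,0]],"jaw":[0.03,0.03,0.03,0.03,0.03,0.03]}';python3 -m inch '{"turn":[[0,0,0],[0,0,0],[0,0,0],[0,0,0]],"translation":[[0.001,0,0],[0.002,0,0],[0.003,0,0],[0.003,0,0]],"jaw":[0.03,0.03,0.03,0.03]}'
```

```text
t: 27.0
tool_pos: [0.5515, 0.3176, 0.042]
eef_rot: [[-0.016, -1.0, -0.0], [-1.0, 0.016, -0.0], [0.0, 0.0, -1.0]]
wrist_force: [0.6, -0.1, -1.7]
grip_width: 0.0389
gripper_force: 62.2
t: 27.5
tool_pos: [0.5514, 0.3151, 0.042]
eef_rot: [[-0.015, -1.0, 0.0], [-1.0, 0.015, 0.0], [-0.0, -0.0, -1.0]]
wrist_force: [0.2, -0.2, -1.7]
grip_width: 0.039
gripper_force: 62.2
```

```bash
python3 -m inch '{"turn":[[0,0,0],[0,0,0],[0,0,0],[0,0,0]],"translation":[[0.001,0,0],[0.002,0,0],[0.0025,0,0],[0.0025,0,0]],"jaw":[0.03,0.03,0.03,0.03]}'
```

```text
t: 28.0
tool_pos: [0.5513, 0.3143, 0.0424]
eef_rot: [[-0.014, -1.0, 0.001], [-1.0, 0.014, 0.003], [-0.003, -0.001, -1.0]]
wrist_force: [-0.4, 5.3, -4.2]
grip_width: 0.0393
gripper_force: 62.1
```

```bash
python3 -m inch '{"turn":[[0,0,0],[0,0,0],[0,0,0],[0,0,0],[0,0,0],[0,0,0],[0,0,0],[0,0,0],[0,0,0],[0,0,0],[0,0,0],[0,0,0]],"translation":[[-0.03,0,0],[-0.058,0,0],[-0.058,0,-0.05],[-0.04,0,-0.085],[0.01,0,-0.085],[0.06,0,-0.085],[0.11,0,-0.085],[0.132,0,-0.085],[0.132,0,-0.06],[0.132,0,-0.02],[0.132,0,0],[0.132,0,0]],"jaw":[0.03,0.03,0.03,0.03,0.03,0.03,0.03,0.03,0.03,0.03,0.03,0.03]}'
python3 -m inch '{"turn":[[0,0,0],[0,0,0],[0,0,0],[0,0,0]],"translation":[[0,0,0],[0,0,0],[0,0,0],[0,0,0]],"jaw":[0.03,0.03,0.03,0.03]}'
python3 -m inch '{"turn":[[0,0,0],[0,0,0],[0,0,0],[0,0,0],[0,0,0]],"translation":[[-0.004,0,0],[-0.008,0,0],[-0.011,0,0],[-0.012,0,0],[-0.012,0,0]],"jaw":[0.03,0.03,0.03,0.03,0.03]}'
python3 -m inch '{"turn":[[0,0,0],[0,0,0],[0,0,0],[0,0,0]],"translation":[[-0.001,0,0],[-0.002,0,0],[-0.003,0,0],[-0.003,0,0]],"jaw":[0.03,0.03,0.03,0.03]}'
```

```text
t: 29.5
tool_pos: [0.5479, 0.1798, 0.0406]
eef_rot: [[-0.015, -1.0, -0.003], [-1.0, 0.015, -0.001], [0.001, 0.003, -1.0]]
wrist_force: [-0.2, 0.5, -2.8]
grip_width: 0.0393
gripper_force: 62.2
t: 30.0
tool_pos: [0.5496, 0.1805, 0.0425]
eef_rot: [[-0.016, -1.0, 0.001], [-1.0, 0.016, 0.0], [-0.0, -0.001, -1.0]]
wrist_force: [-0.2, 0.2, -2.0]
grip_width: 0.0391
gripper_force: 62.2
t: 30.62
tool_pos: [0.5494, 0.1926, 0.0419]
eef_rot: [[-0.015, -1.0, -0.0], [-1.0, 0.015, -0.0], [0.0, 0.0, -1.0]]
wrist_force: [0.1, 0.0, -2.6]
grip_width: 0.0391
gripper_force: 62.2
t: 31.12
tool_pos: [0.5495, 0.1953, 0.042]
eef_rot: [[-0.016, -1.0, -0.0], [-1.0, 0.016, -0.0], [0.0, 0.0, -1.0]]
wrist_force: [0.3, -1.2, -2.4]
grip_width: 0.0392
gripper_force: 62.2
```

```bash
python3 -m inch '{"turn":[[0,0,0],[0,0,0],[0,0,0]],"translation":[[-0.001,0,0],[-0.002,0,0],[-0.002,0,0]],"jaw":[0.03,0.03,0.03]}'; python3 -m inch '{"turn":[[0,0,0],[0,0,0],[0,0,0]],"translation":[[-0.001,0,0],[-0.002,0,0],[-0.002,0,0]],"jaw":[0.03,0.03,0.03]}'
```

```text
t: 31.5
tool_pos: [0.5496, 0.1964, 0.0419]
eef_rot: [[-0.016, -1.0, -0.0], [-1.0, 0.016, -0.002], [0.002, 0.0, -1.0]]
wrist_force: [0.3, -4.6, 0.1]
grip_width: 0.0392
gripper_force: 62.4
t: 31.88
tool_pos: [0.5496, 0.1965, 0.0417]
eef_rot: [[-0.017, -1.0, -0.001], [-1.0, 0.017, -0.004], [0.004, 0.001, -1.0]]
wrist_force: [-0.5, -9.2, 2.5]
grip_width: 0.0388
gripper_force: 62.7
```

Refused at the face with 9 N. I'll back off and retry slightly shifted (0.7 mm), to make sure it isn't misalignment.

```bash
python3 -m inch '{"turn":[[0,0,0],[0,0,0],[0,0,0],[0,0,0],[0,0,0],[0,0,0],[0,0,0],[0,0,0]],"translation":[[0.004,0,0],[0.007,0,0],[0.007,0.0007,0],[0.006,0.0007,0],[0.004,0.0007,0],[0.003,0.0007,0],[0.0015,0.0007,0],[0.0015,0.0007,0]],"jaw":[0.03,0.03,0.03,0.03,0.03,0.03,0.03,0.03]}'; python3 -m inch '{"turn":[[0,0,0],[0,0,0]],"translation":[[0,0,-0.0007],[0,0,-0.0007]],"jaw":[0.03,0.03]}'
```

```text
t: 32.88
tool_pos: [0.5488, 0.1964, 0.0418]
eef_rot: [[-0.016, -1.0, -0.001], [-1.0, 0.016, -0.002], [0.002, 0.001, -1.0]]
wrist_force: [-0.5, -5.5, -0.1]
grip_width: 0.0392
gripper_force: 62.6
t: 33.12
tool_pos: [0.5487, 0.1964, 0.0422]
eef_rot: [[-0.016, -1.0, -0.001], [-1.0, 0.016, -0.002], [0.002, 0.001, -1.0]]
wrist_force: [1.3, -5.3, -2.6]
grip_width: 0.039
gripper_force: 62.3
```

The far one is **good** (refused twice). Carrying the gauge back to its board.

```bash
python3 -m inch '{"turn":[[0,0,0],[0,0,0],[0,0,0],[0,0,10],[0,0,20],[0,0,30],[0,0,40],[0,0,50],[0,0,60],[0,0,70],[0,0,80],[0,0,82]],"translation":[[0.02,0,0],[0.033,0,-0.03],[0.033,0,-0.09],[-0.01,0,-0.11],[-0.06,0,-0.11],[-0.1,-0.005,-0.11],[-0.14,-0.005,-0.11],[-0.18,-0.005,-0.11],[-0.2063,-0.005,-0.11],[-0.2063,-0.005,-0.11],[-0.2063,-0.005,-0.11],[-0.2063,-0.005,-0.11]],"jaw":[0.03,0.03,0.03,0.03,0.03,0.03,0.03,0.03,0.03,0.03,0.03,0.03]}'
python3 -m inch '{"turn":[[0,0,0],[0,0,0],[0,0,0],[0,0,0]],"translation":[[0,0,0],[0,0,0],[0,0,0],[0,0,0]],"jaw":[0.03,0.03,0.03,0.03]}'
```

```text
t: 34.62
tool_pos: [0.557, 0.4042, 0.1526]
eef_rot: [[-0.992, -0.124, 0.0], [-0.124, 0.992, 0.001], [-0.0, 0.001, -1.0]]
wrist_force: [-0.2, -0.3, -2.7]
grip_width: 0.0391
gripper_force: 62.1
t: 35.12
tool_pos: [0.5571, 0.4041, 0.1527]
eef_rot: [[-0.992, -0.124, -0.0], [-0.124, 0.992, 0.0], [0.0, 0.0, -1.0]]
wrist_force: [0.2, 0.0, -2.4]
grip_width: 0.0389
gripper_force: 62.1
```

```bash
python3 -m inch '{"turn":[[0,0,0],[0,0,0],[0,0,0],[0,0,0],[0,0,0],[0,0,0],[0,0,0]],"translation":[[0,0,0.04],[0,0,0.08],[0,0,0.11],[0,0,0.122],[0,0,0.129],[0,0,0.129],[0,0,0.129]],"jaw":[0.03,0.03,0.03,0.03,0.03,0.03,0.03]}';python3 -m inch '{"turn":[[0,0,0],[0,0,0],[0,0,0],[0,0,0],[0,0,0]],"translation":[[0,0,0.001],[0,0,0.002],[0,0,0.003],[0,0,0.0038],[0,0,0.0038]],"jaw":[0.03,0.03,0.03,0.03,0.03]}'
```

```text
t: 36.0
tool_pos: [0.5579, 0.4049, 0.0252]
eef_rot: [[-0.992, -0.124, 0.002], [-0.124, 0.992, 0.001], [-0.002, 0.001, -1.0]]
wrist_force: [0.6, 0.1, -2.5]
grip_width: 0.0391
gripper_force: 62.3
t: 36.62
tool_pos: [0.5571, 0.4042, 0.0201]
eef_rot: [[-0.992, -0.124, 0.0], [-0.124, 0.992, -0.0], [-0.0, -0.0, -1.0]]
wrist_force: [-1.2, -1.1, -0.7]
grip_width: 0.0394
gripper_force: 62.5
```

```bash
python3 -m inch '{"turn":[[0,0,0],[0,0,0],[0,0,0],[0,0,0],[0,0,0],[0,0,0],[0,0,0],[0,0,0],[0,0,0],[0,0,0]],"translation":[[0,0,0],[0,0,0],[0,0,0],[0,0,0],[0,0,0],[0,0,-0.03],[0,0,-0.08],[0,0,-0.14],[0,0,-0.2],[0,0,-0.26]],"jaw":[0.045,0.055,0.07,0.07,0.07,0.07,0.07,0.07,0.07,0.07]}'
python3 -m inch '{"turn":[[0,0,10],[0,0,20],[0,0,30],[0,0,40],[0,0,50],[0,0,60],[0,0,70],[0,0,80],[0,0,90],[0,0,98],[0,0,98],[0,0,98]],"translation":[[0.03,-0.05,-0.28],[0.05,-0.1,-0.28],[0.07,-0.15,-0.28],[0.08,-0.2,-0.28],[0.09,-0.25,-0.28],[0.1,-0.3,-0.28],[0.116,-0.331,-0.28],[0.116,-0.331,-0.28],[0.116,-0.331,-0.28],[0.116,-0.331,-0.28],[0.116,-0.331,-0.28],[0.116,-0.331,-0.28]],"jaw":[0.08,0.08,0.08,0.08,0.08,0.08,0.08,0.08,0.08,0.08,0.08,0.08]}'
python3 - <<'E'
from h import *
w,c=shot('wrist','w9.png');t,ct=shot('top','top1.png')
s=sensors.read_state();print(s['t'],s['joint_positions'],s['wrist_force'],s['tool_pos'],s['eef_rot'])
cv2.imwrite('pics/c9.png',np.hstack([w,cv2.resize(t[100:380,160:440],(240,240),interpolation=3).repeat(1,0) if 0 else np.vstack([cv2.resize(t[130:340,170:430],(240,210),interpolation=3),np.zeros((210,240,3),np.uint8)])]))
E
```

```text
t: 37.88
tool_pos: [0.5568, 0.404, 0.282]
eef_rot: [[-0.992, -0.124, 0.0], [-0.124, 0.992, 0.0], [-0.0, 0.0, -1.0]]
wrist_force: [0.4, 0.5, -1.3]
grip_width: 0.0699
gripper_force: 0.0
t: 39.38
tool_pos: [0.4829, 0.0616, 0.5599]
eef_rot: [[0.012, 1.0, -0.0], [1.0, -0.012, -0.0], [-0.0, -0.0, -1.0]]
wrist_force: [1.0, 0.2, 0.0]
grip_width: 0.0803
gripper_force: 0.0
39.475 [-0.0554  0.044  -0.1334  1.3836  0.0059  1.7145 -0.2011] [-0.5196 -0.1821 -0.2249] [0.4829 0.0616 0.5598] [[ 0.0133  0.9999 -0.0002]
 [ 0.9999 -0.0133 -0.    ]
 [-0.     -0.0002 -1.    ]]
```

View pics/c9.png

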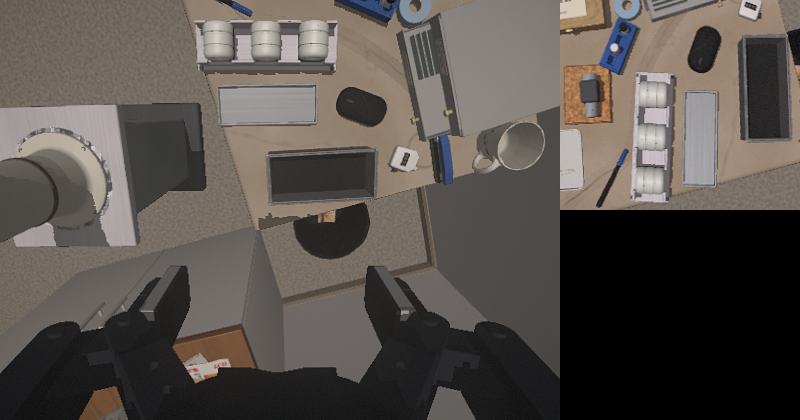

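The wide wrist view shows the gauge back on its board (inset 590,95), the box at (322,175), the tray at (267,105) and the rack at (265,45). Computing box and tray poses from both views.

```bash
python3 - <<'E'
from h import *
w,c=load('w9');t,ct=load('top1')
B=[(268,154),(375,148),(378,195),(271,203)]
T=[(170+u*260/240,130+v) for u,v in[(182,37),(229,36),(231,139),(181,140)]]
P=[onz(c,b,.075) for b in B];Q=[onz(ct,b,.075) for b in T]
print(np.array(P),np.mean(P,0));print(np.array(Q),np.mean(Q,0))
for a,b in[(0,3),(1,0),(2,1),(3,2)]: print('tri',tri([(c,B[a]),(ct,T[b])]))
print('box sizes',[np.linalg.norm(P[i]-P[(i+1)%4]) for i in range(4)],[np.degrees(np.arctan2(*(P[j]-P[i])[1::-1])) for i,j in((0,1),(3,2))],[np.degrees(np.arctan2(*(Q[j]-Q[i])[1::-1])) for i,j in((2,1),(3,0))])
R=[(219,87),(316,85),(316,124),(220,125)];P=[onz(c,b,.012) for b in R];print('tray',np.array(P),np.mean(P,0),[np.linalg.norm(P[i]-P[(i+1)%4]) for i in range(4)])
S=[(326.5-.5,294.8)]
for n,l,r,y,z,rad in(('near',203,235,40,.054,.027),('mid',250,281,40,.054,.027),('far',298,329,40,.054,.027)): print(n,cyl(c,(l,y),(r,y),z,rad))
E
```

```text
[[ 0.4664  0.0588  0.075 ]
 [ 0.6704  0.0683  0.075 ]
 [ 0.6832 -0.0242  0.075 ]
 [ 0.4705 -0.0383  0.075 ]] [0.5726 0.0161 0.075 ]
[[ 0.6694  0.0689  0.075 ]
 [ 0.6752 -0.0351  0.075 ]
 [ 0.468  -0.0398  0.075 ]
 [ 0.4634  0.0685  0.075 ]] [0.569  0.0156 0.075 ]
tri (array([ 0.4613,  0.0415, -0.0656]), [np.float64(0.001155547411114456), np.float64(0.0011555474111145313)])
tri (array([0.6695, 0.0689, 0.0768]), [np.float64(0.0005799509501191608), np.float64(0.0005799509501193388)])
tri (array([0.6494, 0.0018, 0.186 ]), [np.float64(0.0025205411929671217), np.float64(0.0025205411929669773)])
tri (array([ 0.4699, -0.0294,  0.1076]), [np.float64(0.001301472692127922), np.float64(0.0013014726921279655)])
box sizes [np.float64(0.20429750625216936), np.float64(0.09331828548383046), np.float64(0.21321631539690705), np.float64(0.09715995287015548)] [np.float64(2.652937255262377), np.float64(3.7894912948843706)] [np.float64(1.317043167223056), np.float64(0.11850763521879068)]
tray [[0.3694 0.1854 0.012 ]
 [0.5626 0.1868 0.012 ]
 [0.5641 0.1112 0.012 ]
 [0.3672 0.1116 0.012 ]] [0.4658 0.1488 0.012 ] [np.float64(0.19320142640849278), np.float64(0.0755768399652087), np.float64(0.1969536683282447), np.float64(0.07381944326819471)]
near (array([0.3811, 0.2632, 0.054 ]), np.float64(0.09109520311691344))
mid (array([0.4651, 0.2619, 0.054 ]), np.float64(0.07679672854889952))
far (array([0.5517, 0.261 , 0.054 ]), np.float64(0.0748081112746043))
```

Before gripping, I need the height of the rack's V-block tops beside the adapters. I can triangulate them from two wrist views.

```bash
python3 - <<'E'
from h import *
_,a=load('w2');_,b=load('w6')
q=lambda u,v:(125+u/2.6,30+v/2.6);p=lambda u,v:(100+u/2,v/2)
for n,A,B in(('near far-side',q(543,235),p(605,235)),('far near-side',q(231,214),p(107,234))):
    print(n,tri([(a,A),(b,B)]),[ (z,onz(b,B,z)[0]-onz(a,A,z)[0]) for z in(.01,.03,.05)])
E
python3 - <<'E'
import cv2,numpy as np
w=cv2.imread('pics/w6.png')[60:130,100:190];v=cv2.imread('pics/w2.png')[30:130,185:345]
w=cv2.resize(w,(540,420),interpolation=2);v=cv2.resize(v,(255*2-250,160),interpolation=2)
s=cv2.imread('pics/scene0.png')[185:275,150:290];s=cv2.resize(s,(560,360),interpolation=2)
w=np.clip(w*1.8,0,255).astype(np.uint8);o=np.zeros((420,800,3),np.uint8);o[:,:300]=cv2.resize(w,(300,420));o[:320,300:800]=cv2.resize(s,(500,320))
cv2.imwrite('pics/c10.png',o)
E
```

```text
near far-side (array([0.4004, 0.2902, 0.0111]), [np.float64(0.0004004263653058954), np.float64(0.00040042636530590174)]) [(0.01, np.float64(-0.0002213571275719861)), (0.03, np.float64(0.0038146432194393065)), (0.05, np.float64(0.007850643566450599))]
far near-side (array([0.5269, 0.2871, 0.0176]), [np.float64(0.0005565835008109697), np.float64(0.0005565835008110627)]) [(0.01, np.float64(0.0013850367745660286)), (0.03, np.float64(-0.002265886825954966)), (0.05, np.float64(-0.00591681042647596))]
```

View pics/c10.png

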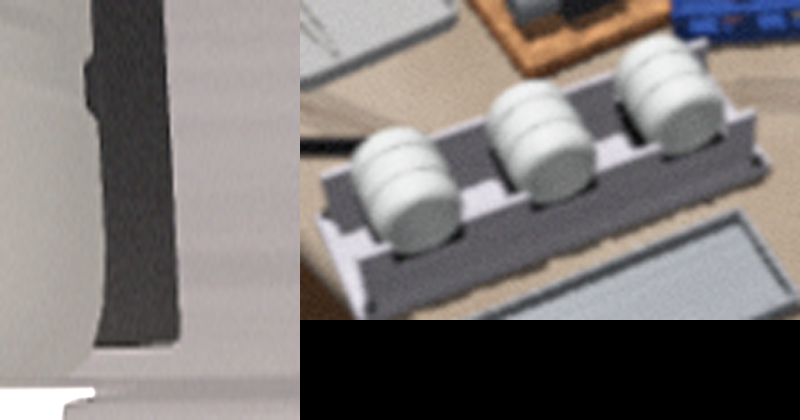

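The base plate between rests is low (~11–18 mm), so the fingers have room. Picking the far (good) adapter.

```bash
python3 -m inch '{"turn":[[0,0,0],[0,0,0],[0,0,0],[0,0,0],[0,0,0],[0,0,0],[0,0,0],[0,0,0],[0,0,0],[0,0,0],[0,0,0],[0,0,0]],"translation":[[0.04,0.013,0.02],[0.08,0.026,0.06],[0.12,0.039,0.1],[0.16,0.052,0.14],[0.1999,0.0647,0.19],[0.1999,0.0647,0.24],[0.1999,0.0647,0.29],[0.1999,0.0647,0.34],[0.1999,0.0647,0.38],[0.1999,0.0647,0.4],[0.1999,0.0647,0.4],[0.1999,0.0647,0.4]],"jaw":[0.075,0.075,0.075,0.075,0.075,0.075,0.075,0.075,0.075,0.075,0.075,0.075]}'
python3 -m inch '{"turn":[[0,0,0],[0,0,0]],"translation":[[0,0,0],[0,0,0]],"jaw":[0.075,0.075]}'
python3 - <<'E'
from h import *
w,c=shot('wrist','w11.png')
s=sensors.read_state();print(s['t'],s['joint_positions'],s['tool_pos'],s['eef_rot'])
E
```

```text
t: 40.98
tool_pos: [0.5514, 0.2608, 0.1609]
eef_rot: [[0.015, 1.0, 0.001], [1.0, -0.015, 0.001], [0.001, 0.001, -1.0]]
wrist_force: [0.9, 0.0, -0.5]
grip_width: 0.0756
gripper_force: 0.0
t: 41.22
tool_pos: [0.5513, 0.2605, 0.161]
eef_rot: [[0.015, 1.0, 0.002], [1.0, -0.015, 0.001], [0.001, 0.002, -1.0]]
wrist_force: [-0.9, 0.6, 0.2]
grip_width: 0.0749
gripper_force: 0.0
41.275 [-0.2964  0.4818 -0.2488  1.726   0.1409  0.9498 -0.6155] [0.5512 0.2604 0.1608] [[ 0.0155  0.9999  0.0014]
 [ 0.9999 -0.0155  0.0006]
 [ 0.0006  0.0013 -1.    ]]
```

View pics/w11.png

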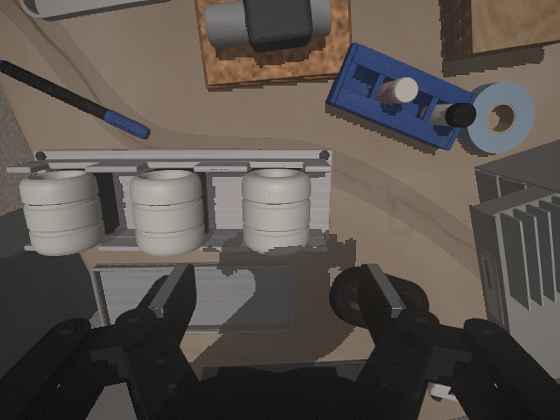

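The far adapter is at column 276, exactly on the tool's centre line. Descend, grip, lift.

```bash
python3 -m inch '{"turn":[[0,0,0],[0,0,0],[0,0,0],[0,0,0],[0,0,0],[0,0,0],[0,0,0]],"translation":[[0,0,0.04],[0,0,0.08],[0,0,0.105],[0,0,0.118],[0,0,0.124],[0,0,0.124],[0,0,0.124]],"jaw":[0.075,0.075,0.075,0.075,0.075,0.075,0.075]}'
python3 -m inch '{"turn":[[0,0,0],[0,0,0],[0,0,0],[0,0,0],[0,0,0],[0,0,0]],"translation":[[0,0,0],[0,0,0],[0,0,0],[0,0,0],[0,0,0],[0,0,0]],"jaw":[0.065,0.055,0.045,0.045,0.045,0.045]}'
```

```text
t: 42.15
tool_pos: [0.5515, 0.2607, 0.037]
eef_rot: [[0.016, 1.0, 0.002], [1.0, -0.016, 0.001], [0.001, 0.002, -1.0]]
wrist_force: [0.1, 0.5, 0.2]
grip_width: 0.0749
gripper_force: 0.0
t: 42.9
tool_pos: [0.551, 0.2605, 0.0368]
eef_rot: [[0.016, 1.0, 0.001], [1.0, -0.016, 0.0], [0.0, 0.001, -1.0]]
wrist_force: [-2.6, -1.0, 6.0]
grip_width: 0.0522
gripper_force: 63.4
```

```bash
python3 -m inch '{"turn":[[0,0,0],[0,0,0],[0,0,0],[0,0,0],[0,0,0],[0,0,-2],[0,0,-2],[0,0,-2],[0,0,-2],[0,0,-2],[0,0,-2],[0,0,-2]],"translation":[[0,0,-0.02],[0,0,-0.06],[0,0,-0.11],[-0.02,0,-0.15],[-0.06,0,-0.165],[-0.11,-0.006,-0.165],[-0.16,-0.01,-0.165],[-0.21,-0.0156,-0.165],[-0.246,-0.0156,-0.165],[-0.246,-0.0156,-0.165],[-0.246,-0.0156,-0.165],[-0.246,-0.0156,-0.165]],"jaw":[0.045,0.045,0.045,0.045,0.045,0.045,0.045,0.045,0.045,0.045,0.045,0.045]}'
python3 - <<'E'
from h import *
w,c=shot('wrist','w12.png');t,ct=shot('top','top2.png');s,cs=shot('scene','scene2.png')
st=sensors.read_state();print(st['tool_pos'],st['eef_rot'],st['joint_positions'])
a=t[100:310,280:480];b=w
cv2.imwrite('pics/c12.png',np.hstack([cv2.resize(a,(400,420),interpolation=2),cv2.resize(s[210:350,220:420],(400,280),interpolation=2)[:, :400] if 0 else np.vstack([cv2.resize(s[210:350,220:420],(400,280),interpolation=2),cv2.resize(w[:280],(280,140))[:, :280].copy() if 0 else cv2.resize(w,(187,140))[:, :187].repeat(1,0) if 0 else cv2.copyMakeBorder(cv2.resize(w,(187,140)),0,0,0,213,0)])]))
E
```

```text
t: 44.4
tool_pos: [0.5314, 0.0162, 0.2013]
eef_rot: [[-0.022, 1.0, 0.0], [1.0, 0.022, 0.001], [0.001, 0.0, -1.0]]
wrist_force: [-0.1, -0.2, -1.5]
grip_width: 0.0521
gripper_force: 63.2
[0.5313 0.0157 0.2009] [[-0.0214  0.9998 -0.0001]
 [ 0.9998  0.0214  0.0003]
 [ 0.0003 -0.0001 -1.    ]] [ 0.0824  0.2998 -0.1931  1.8854  0.0687  0.9628 -0.1202]
```

View pics/c12.png

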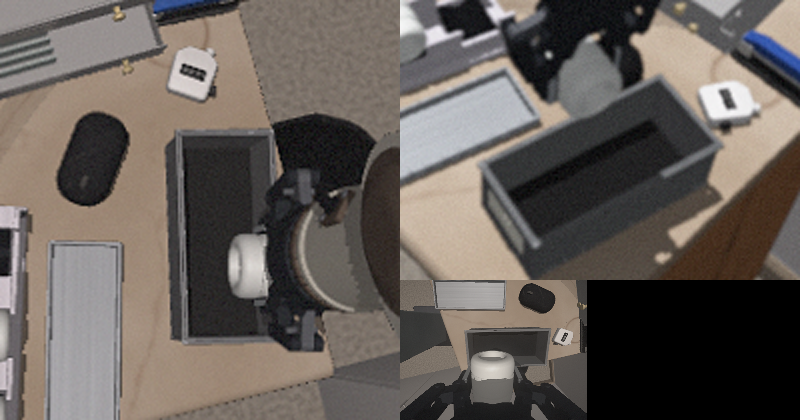

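The box hasn't moved (top-crop corners at 177,130 and 272,130), and the adapter hangs above its −x half. Lowering it gently.

```bash
python3 -m inch '{"turn":[[0,0,0],[0,0,0],[0,0,0],[0,0,0],[0,0,0],[0,0,0],[0,0,0],[0,0,0],[0,0,0]],"translation":[[0,0,0.04],[0,0,0.08],[0,0,0.12],[0,0,0.145],[0,0,0.16],[0,0,0.17],[0,0,0.175],[0,0,0.177],[0,0,0.177]],"jaw":[0.045,0.045,0.045,0.045,0.045,0.045,0.045,0.045,0.045]}'
python3 -m inch '{"turn":[[0,0,0],[0,0,0],[0,0,0],[0,0,0]],"translation":[[0,0,0.001],[0,0,0.002],[0,0,0.003],[0,0,0.003]],"jaw":[0.045,0.045,0.045,0.045]}'
```

```text
t: 45.68
tool_pos: [0.5318, 0.0146, 0.0244]
eef_rot: [[-0.019, 1.0, 0.001], [1.0, 0.019, 0.0], [0.0, 0.001, -1.0]]
wrist_force: [-0.3, 0.3, -1.4]
grip_width: 0.0524
gripper_force: 63.1
t: 46.18
tool_pos: [0.5312, 0.0146, 0.0208]
eef_rot: [[-0.019, 1.0, -0.0], [1.0, 0.019, 0.0], [0.0, -0.0, -1.0]]
wrist_force: [0.6, 0.4, -1.8]
grip_width: 0.0523
gripper_force: 63.1
```

```bash
python3 -m inch '{"turn":[[0,0,0],[0,0,0],[0,0,0],[0,0,0]],"translation":[[0,0,0.001],[0,0,0.002],[0,0,0.0025],[0,0,0.0025]],"jaw":[0.045,0.045,0.045,0.045]}'
```

```text
t: 46.68
tool_pos: [0.5313, 0.0145, 0.0183]
eef_rot: [[-0.019, 1.0, -0.0], [1.0, 0.019, 0.0], [0.0, -0.0, -1.0]]
wrist_force: [-0.4, -1.0, -1.3]
grip_width: 0.0523
gripper_force: 63.1
```

```bash
python3 -m inch '{"turn":[[0,0,0],[0,0,0],[0,0,0]],"translation":[[0,0,0.001],[0,0,0.0015],[0,0,0.0015]],"jaw":[0.045,0.045,0.045]}'
```

```text
t: 47.05
tool_pos: [0.5314, 0.0145, 0.0173]
eef_rot: [[-0.019, 1.0, 0.0], [1.0, 0.019, -0.0], [-0.0, 0.0, -1.0]]
wrist_force: [-0.7, 0.6, 5.1]
grip_width: 0.0524
gripper_force: 63.8
```

```bash
python3 -m inch '{"turn":[[0,0,0],[0,0,0],[0,0,0],[0,0,0],[0,0,0],[0,0,0],[0,0,0],[0,0,0],[0,0,0],[0,0,0]],"translation":[[0,0,-0.001],[0,0,-0.001],[0,0,-0.001],[0,0,-0.001],[0,0,-0.001],[0,0,-0.02],[0,0,-0.06],[0,0,-0.11],[0,0,-0.16],[0,0,-0.18]],"jaw":[0.055,0.06,0.066,0.07,0.07,0.07,0.07,0.07,0.07,0.07]}'
python3 -m inch '{"turn":[[0,0,2],[0,0,2],[0,0,2],[0,0,2],[0,0,2],[0,0,2],[0,0,2],[0,0,2],[0,0,2],[0,0,2]],"translation":[[0.04,-0.02,0],[0.08,-0.045,0],[0.12,-0.07,0],[0.16,-0.1,0],[0.2,-0.12,0],[0.24,-0.14,0],[0.2499,-0.1483,0.02],[0.2499,-0.1483,0.04],[0.2499,-0.1483,0.04],[0.2499,-0.1483,0.04]],"jaw":[0.075,0.075,0.075,0.075,0.075,0.075,0.075,0.075,0.075,0.075]}'
python3 - <<'E'
from h import *
w,c=shot('wrist','w13.png');t,ct=shot('top','top3.png')
st=sensors.read_state();print(st['tool_pos'],st['eef_rot'],st['joint_positions'])
cv2.imwrite('pics/c13.png',np.hstack([cv2.resize(t[140:340,170:440],(540,400),interpolation=2),cv2.copyMakeBorder(cv2.resize(w,(260,195)),0,205,0,0,0)]))
E
```

```text
t: 48.3
tool_pos: [0.5318, 0.0147, 0.2007]
eef_rot: [[-0.019, 1.0, 0.003], [1.0, 0.019, 0.0], [-0.0, 0.003, -1.0]]
wrist_force: [-0.3, -0.1, -0.7]
grip_width: 0.0705
gripper_force: 0.0
t: 49.55
tool_pos: [0.3782, 0.2612, 0.1576]
eef_rot: [[0.016, 1.0, 0.0], [1.0, -0.016, -0.0], [-0.0, 0.0, -1.0]]
wrist_force: [0.4, 0.1, -0.3]
grip_width: 0.0749
gripper_force: 0.0
[0.3788 0.2615 0.1578] [[ 0.0162  0.9999  0.0011]
 [ 0.9999 -0.0162  0.0005]
 [ 0.0005  0.0011 -1.    ]] [-0.3299  0.2516 -0.3758  2.0824  0.1249  0.8273 -0.7958]
```

View pics/c13.png

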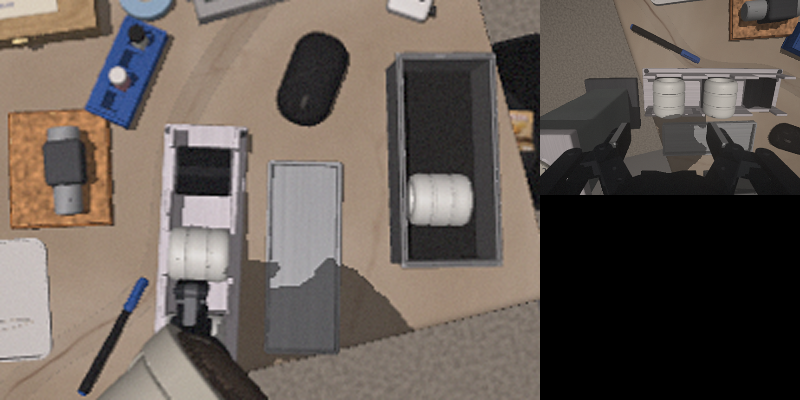

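The good adapter lies flat in the box (crop 440,200), and the gauge is undisturbed on its board (67,165). Next, the near adapter goes into the tray.

```bash
python3 -m inch '{"turn":[[0,0,0],[0,0,0],[0,0,0],[0,0,0],[0,0,0],[0,0,0],[0,0,0],[0,0,0]],"translation":[[0,0,0.04],[0,0,0.08],[0,0,0.105],[0,0,0.115],[0,0,0.12],[0,0,0.12],[0,0,0.12],[0,0,0.12]],"jaw":[0.075,0.075,0.075,0.075,0.075,0.075,0.075,0.075]}'
python3 -m inch '{"turn":[[0,0,0],[0,0,0],[0,0,0],[0,0,0],[0,0,0],[0,0,0]],"translation":[[0,0,0],[0,0,0],[0,0,0],[0,0,0],[0,0,0],[0,0,0]],"jaw":[0.065,0.055,0.045,0.045,0.045,0.045]}'
python3 -m inch '{"turn":[[0,0,0],[0,0,0],[0,0,0],[0,0,0],[0,0,0],[0,0,0],[0,0,0],[0,0,0],[0,0,0],[0,0,0]],"translation":[[0,0,-0.02],[0,0,-0.06],[0,0,-0.1],[-0.02,0,-0.11],[-0.06,0.015,-0.11],[-0.1,0.035,-0.11],[-0.1117,0.0443,-0.11],[-0.1117,0.0443,-0.11],[-0.1117,0.0443,-0.11],[-0.1117,0.0443,-0.11]],"jaw":[0.045,0.045,0.045,0.045,0.045,0.045,0.045,0.045,0.045,0.045]}'
```

```text
t: 50.65
tool_pos: [0.3787, 0.2618, 0.0376]
eef_rot: [[0.016, 1.0, 0.001], [1.0, -0.016, 0.001], [0.001, 0.001, -1.0]]
wrist_force: [0.0, -1.2, 0.5]
grip_width: 0.0749
gripper_force: 0.0
t: 51.4
tool_pos: [0.3788, 0.2616, 0.0375]
eef_rot: [[0.016, 1.0, 0.001], [1.0, -0.016, 0.0], [0.0, 0.001, -1.0]]
wrist_force: [-0.6, -1.5, 5.8]
grip_width: 0.052
gripper_force: 62.7
t: 52.65
tool_pos: [0.42, 0.1505, 0.1468]
eef_rot: [[0.013, 1.0, -0.0], [1.0, -0.013, 0.0], [0.0, -0.0, -1.0]]
wrist_force: [-0.7, -0.2, -1.2]
grip_width: 0.0524
gripper_force: 63.4
```

```bash
python3 -m inch '{"turn":[[0,0,0],[0,0,0],[0,0,0],[0,0,0],[0,0,0],[0,0,0],[0,0,0],[0,0,0],[0,0,0]],"translation":[[0,0,0.04],[0,0,0.08],[0,0,0.105],[0,0,0.12],[0,0,0.127],[0,0,0.13],[0,0,0.131],[0,0,0.131],[0,0,0.131]],"jaw":[0.045,0.045,0.045,0.045,0.045,0.045,0.045,0.045,0.045]}'
python3 -m inch '{"turn":[[0,0,0],[0,0,0],[0,0,0]],"translation":[[0,0,0.001],[0,0,0.002],[0,0,0.002]],"jaw":[0.045,0.045,0.045]}'
```

```text
t: 53.78
tool_pos: [0.4211, 0.1492, 0.0163]
eef_rot: [[0.016, 1.0, 0.001], [1.0, -0.016, 0.0], [0.0, 0.001, -1.0]]
wrist_force: [-0.4, -0.0, -1.1]
grip_width: 0.0519
gripper_force: 63.4
t: 54.15
tool_pos: [0.4206, 0.1491, 0.0138]
eef_rot: [[0.016, 1.0, -0.0], [1.0, -0.016, -0.0], [-0.0, -0.0, -1.0]]
wrist_force: [0.3, 0.1, -1.5]
grip_width: 0.0523
gripper_force: 63.4
```

```bash
python3 -m inch '{"turn":[[0,0,0],[0,0,0],[0,0,0]],"translation":[[0,0,0.0008],[0,0,0.0015],[0,0,0.0015]],"jaw":[0.045,0.045,0.045]}'
```

```text
t: 54.52
tool_pos: [0.4208, 0.1491, 0.0131]
eef_rot: [[0.015, 1.0, 0.0], [1.0, -0.015, -0.0], [-0.0, 0.0, -1.0]]
wrist_force: [-3.4, -1.2, 11.4]
grip_width: 0.0521
gripper_force: 65.0
```

```bash
python3 -m inch '{"turn":[[0,0,0],[0,0,0],[0,0,0],[0,0,0],[0,0,0],[0,0,0],[0,0,0],[0,0,0],[0,0,0]],"translation":[[0,0,-0.001],[0,0,-0.001],[0,0,-0.001],[0,0,-0.001],[0,0,-0.001],[0,0,-0.02],[0,0,-0.06],[0,0,-0.11],[0,0,-0.145]],"jaw":[0.055,0.06,0.066,0.066,0.066,0.066,0.066,0.066,0.07]}'
python3 -m inch '{"turn":[[0,0,0],[0,0,0],[0,0,0],[0,0,0],[0,0,0],[0,0,0],[0,0,0]],"translation":[[0.04,0.015,0],[0.08,0.03,0],[0.1131,0.0419,0],[0.1131,0.0419,0],[0.1131,0.0419,0],[0.1131,0.0419,0],[0.1131,0.0419,0]],"jaw":[0.075,0.075,0.075,0.075,0.075,0.075,0.075]}'
python3 -m inch '{"turn":[[0,0,0],[0,0,0],[0,0,0],[0,0,0],[0,0,0],[0,0,0],[0,0,0]],"translation":[[0,0,0.04],[0,0,0.08],[0,0,0.105],[0,0,0.115],[0,0,0.119],[0,0,0.119],[0,0,0.119]],"jaw":[0.075,0.075,0.075,0.075,0.075,0.075,0.075]}'
```

```text
t: 55.65
tool_pos: [0.4212, 0.1494, 0.1594]
eef_rot: [[0.015, 1.0, 0.002], [1.0, -0.015, 0.001], [0.001, 0.002, -1.0]]
wrist_force: [0.5, 0.5, -0.0]
grip_width: 0.0696
gripper_force: 0.0
t: 56.52
tool_pos: [0.4644, 0.2605, 0.1574]
eef_rot: [[0.017, 1.0, -0.0], [1.0, -0.017, -0.001], [-0.001, -0.0, -1.0]]
wrist_force: [0.4, -0.5, 0.1]
grip_width: 0.0753
gripper_force: 0.0
t: 57.4
tool_pos: [0.4651, 0.262, 0.0394]
eef_rot: [[0.016, 1.0, 0.002], [1.0, -0.016, 0.001], [0.001, 0.002, -1.0]]
wrist_force: [-0.1, 0.7, -0.1]
grip_width: 0.075
gripper_force: 0.0
```

```bash
python3 -m inch '{"turn":[[0,0,0],[0,0,0],[0,0,0],[0,0,0],[0,0,0],[0,0,0]],"translation":[[0,0,0.001],[0,0,0.001],[0,0,0.001],[0,0,0.001],[0,0,0.001],[0,0,0.001]],"jaw":[0.065,0.055,0.045,0.045,0.045,0.045]}'
python3 -m inch '{"turn":[[0,0,0],[0,0,0],[0,0,0],[0,0,0],[0,0,0],[0,0,0],[0,0,0],[0,0,0],[0,0,0],[0,0,0]],"translation":[[0,0,-0.02],[0,0,-0.06],[0,0,-0.1],[-0.02,0,-0.11],[-0.06,0.015,-0.11],[-0.1,0.035,-0.11],[-0.1118,0.0483,-0.11],[-0.1118,0.0483,-0.11],[-0.1118,0.0483,-0.11],[-0.1118,0.0483,-0.11]],"jaw":[0.045,0.045,0.045,0.045,0.045,0.045,0.045,0.045,0.045,0.045]}'
```

```text
t: 58.15
tool_pos: [0.4648, 0.2616, 0.038]
eef_rot: [[0.016, 1.0, 0.001], [1.0, -0.016, 0.0], [0.0, 0.001, -1.0]]
wrist_force: [-0.7, -1.2, 5.4]
grip_width: 0.0523
gripper_force: 63.0
t: 59.4
tool_pos: [0.51, 0.1508, 0.1473]
eef_rot: [[0.013, 1.0, -0.001], [1.0, -0.013, 0.001], [0.001, -0.001, -1.0]]
wrist_force: [0.2, 0.0, -1.6]
grip_width: 0.0521
gripper_force: 63.4
```

```bash
python3 -m inch '{"turn":[[0,0,0],[0,0,0],[0,0,0],[0,0,0],[0,0,0],[0,0,0],[0,0,0],[0,0,0],[0,0,0]],"translation":[[0,0,0.04],[0,0,0.08],[0,0,0.105],[0,0,0.12],[0,0,0.127],[0,0,0.13],[0,0,0.131],[0,0,0.131],[0,0,0.131]],"jaw":[0.045,0.045,0.045,0.045,0.045,0.045,0.045,0.045,0.045]}'
python3 -m inch '{"turn":[[0,0,0],[0,0,0],[0,0,0]],"translation":[[0,0,0.001],[0,0,0.002],[0,0,0.002]],"jaw":[0.045,0.045,0.045]}'
```

```text
t: 60.52
tool_pos: [0.5113, 0.1491, 0.0169]
eef_rot: [[0.016, 1.0, 0.001], [1.0, -0.016, 0.0], [0.0, 0.001, -1.0]]
wrist_force: [-0.8, -0.3, -1.7]
grip_width: 0.0523
gripper_force: 63.4
t: 60.9
tool_pos: [0.5108, 0.149, 0.0142]
eef_rot: [[0.016, 1.0, -0.0], [1.0, -0.016, -0.0], [-0.0, -0.0, -1.0]]
wrist_force: [-0.4, 0.0, -1.4]
grip_width: 0.0522
gripper_force: 63.4
```

Half a millimetre more, then release and rise clear.

```bash
python3 -m inch '{"turn":[[0,0,0],[0,0,0],[0,0,0]],"translation":[[0,0,0.0005],[0,0,0.001],[0,0,0.001]],"jaw":[0.045,0.045,0.045]}'
python3 -m inch '{"turn":[[0,0,0],[0,0,0],[0,0,0],[0,0,0],[0,0,0],[0,0,0],[0,0,0],[0,0,0],[0,0,0],[0,0,0],[0,0,0]],"translation":[[0,0,0],[0,0,0],[0,0,0],[0,0,0],[0,0,0],[0,0,-0.02],[0,0,-0.06],[0,0,-0.11],[0,0,-0.16],[0,0,-0.22],[0,0,-0.25]],"jaw":[0.055,0.06,0.066,0.066,0.066,0.066,0.066,0.066,0.07,0.07,0.07]}'
python3 -m inch '{"turn":[[0,0,0],[0,0,0],[0,0,0],[0,0,0],[0,0,0],[0,0,0],[0,0,0]],"translation":[[-0.05,-0.02,-0.03],[-0.1,-0.04,-0.05],[-0.15,-0.06,-0.05],[-0.2,-0.08,-0.05],[-0.25,-0.08,-0.05],[-0.28,-0.08,-0.05],[-0.28,-0.08,-0.05]],"jaw":[0.07,0.07,0.07,0.07,0.07,0.07,0.07]}'
python3 - <<'E'
from h import *
t,ct=shot('top','top4.png');s,_=shot('scene','scene4.png')
cv2.imwrite('pics/c14.png',np.hstack([cv2.resize(t[130:340,165:435],(420,327),interpolation=2),cv2.resize(s[130:350,120:410],(380,327),interpolation=2)]))
E
```

```text
t: 61.28
tool_pos: [0.511, 0.149, 0.0138]
eef_rot: [[0.015, 1.0, 0.0], [1.0, -0.015, -0.0], [-0.0, 0.0, -1.0]]
wrist_force: [-1.2, -0.8, 4.8]
grip_width: 0.0525
gripper_force: 64.0
t: 62.65
tool_pos: [0.5122, 0.1496, 0.2671]
eef_rot: [[0.015, 1.0, 0.005], [1.0, -0.015, 0.001], [0.001, 0.005, -1.0]]
wrist_force: [0.5, 0.3, 0.5]
grip_width: 0.0699
gripper_force: 0.0
t: 63.52
tool_pos: [0.426, -0.1321, 0.3133]
eef_rot: [[0.02, 1.0, -0.0], [1.0, -0.02, -0.0], [-0.0, -0.0, -1.0]]
wrist_force: [-0.6, -0.4, 0.2]
grip_width: 0.0698
gripper_force: 0.0
```

View pics/c14.png

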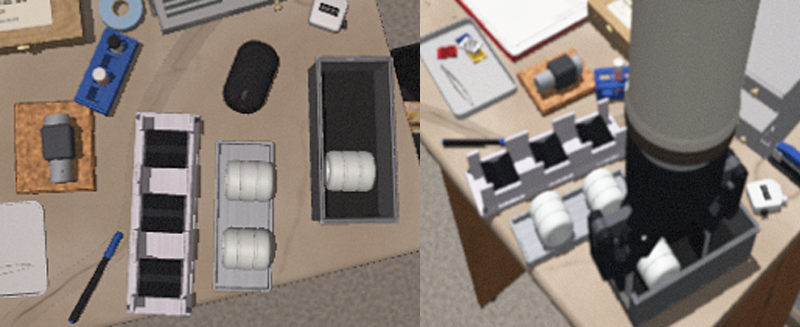

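Two adapters lie in the tray (248,180 and 246,248), one lies in the box (350,170), the gauge is flat on the board (60,145), and the bystanders are untouched. Handing in.

```bash
python3 -m inch '{"turn":[[0,0,0],[0,0,0],[0,0,0],[0,0,0]],"translation":[[0,0,0],[0,0,0],[0,0,0],[0,0,0]],"jaw":[0.07,0.07,0.07,0.07]}'; python3 -c "from rig import close_job; print(close_job())"
```

```text
t: 64.12
tool_pos: [0.4267, -0.1294, 0.3134]
eef_rot: [[0.015, 1.0, -0.0], [1.0, -0.015, 0.0], [0.0, -0.0, -1.0]]
wrist_force: [0.4, 0.7, 0.2]
grip_width: 0.0701
gripper_force: 0.0
the job is handed in; nothing more can be done
None
```

The job is done and handed in at 64 s: the near and middle adapters let the no-go end in and lie in the steel tray, the far one refused it and lies on the foam in the grey box, and the gauge is back flat on its board.

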